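Load coated glass coupons into the spectrometer tray

ROBOT

A 6-joint arm with a two-finger parallel gripper is mounted at the origin on a cart in front of the work surface, level with it; the furniture and walls round the work are solid. World frame = base frame: x ahead of the robot, y to its left, z up, the work surface at z = 0. Lengths are in m, angles in degrees, forces in N, time in s.
With the tool pointing down it reaches from about 0.375 to 0.9 m from the base axis. Payload 3.1 kg.
Tool frame: the origin (TCP) lies midway between the tips of the shut fingers; the grasp point (between the pads) lies 19 mm behind it; z points along the fingers, y is the line along which they close (so a half turn about z gives the same grasp; the last joint's range is limited). The gripper opens to 87 mm and grips with 3 to 60 N. Pads are 19 mm wide; open, the fingers measure 117 mm over their backs; the gripper's body (75 mm by 190 mm) begins 51 mm behind the grasp point.
Start: joints at [-75.716, 30.224, 82.088, -0, 67.689, -10.227], TCP at [0.259, -0.569, 0.193] pointing down, gripper open.
Joint ranges: [-176.69, 176.69], [-43.24, 126.21], [12.49, 139.97], [-82, 262], [0, 151.66], [-163.58, 163.58]. Speed limits (degrees/s): [159.86, 159.86, 180, 180, 180, 180].

INTERFACE

Orientations are given as a 3x3 rotation matrix whose columns are the frame's x, y, z axes.
In Python, from rig import bot gives the robot as it stands.
- The arm moves only by the tool steer_hand, called as a command line: name --argument value ..., lists and objects as JSON in quotes. Schema: {"type":"object","properties":{"rows":{"type":"object","properties":{"dx":{"type":"array","items":{"type":"number"},"minItems":1,"maxItems":20},"dy":{"type":"array","items":{"type":"number"},"minItems":1,"maxItems":20},"dz":{"type":"array","items":{"type":"number"},"minItems":1,"maxItems":20},"ax":{"type":"array","items":{"type":"number"},"minItems":1,"maxItems":20},"ay":{"type":"array","items":{"type":"number"},"minItems":1,"maxItems":20},"az":{"type":"array","items":{"type":"number"},"minItems":1,"maxItems":20},"jaw":{"type":"array","items":{"type":"number"},"minItems":1,"maxItems":20}},"additionalProperties":false,"required":["dx","dy","dz","ax","ay","az","jaw"]},"only":{"type":"string"},"quiet":{"type":"boolean"},"lines":{"type":"string"}},"required":["rows"],"additionalProperties":false}. rows is an object with one list for each field, all of the same length, 1 to 20, a row being the entries at one place: dx, dy, dz (the shift in a scale on which 1.0 is 0.6 m), ax, ay, az (a rotation vector in fractions of the full range, 1 being 180 degrees), jaw (the opening from 0.0 (shut) to 1.0 (fully open)); each row is the pose to reach, as a shift and turn from the pose commanded when the call began, along the tool's axes at that moment; what a row does not reach only later rows make up. A row lasts 1/10 s, in which the tool goes at most 0.05 m and 8.59 degrees, less where a joint would pass 70% of its speed; a pose out of reach is approached as far as the arm can. The fingers move at their own pace and stop on an object; the grip force is fixed at half the most. Time passes only in rows, so rows that do not move let the fingers close. The tool returns the time, the measured TCP pose, the force, the opening and the grip force at its end. only (a regular expression) keeps the lines of the reply that match it, lines (a string "A,B") keeps lines A to B, and quiet returns only ok. Input that does not fit is refused with a message, and nothing moves.
- bot.read_state(): the state, without advancing time (a new reading comes with each control period).
- bot.capture(name): name is "scene" or "top"; returns a dict with "color" (420x560x3 uint8, red, green, blue), "K" (3x3 intrinsics, pixels), "D" ([k1, k2, p1, p2, k3] as OpenCV has them; the pictures are not rectified), "view" (4x4, takes a point from world to camera coordinates). Camera axes: x right, y up, looking along -z (the intrinsics and any distortion apply to the point x, -y, -z); pixel columns grow to the right and rows downward; lengths in m; the calibration is good to about 2 mm. A picture is of the moment at which its call begins. There is no depth.
- bot.hand_in(): hands the job in; it is judged then, once.
The state is a dict: "time_s": time; "joint_positions": joint angles; "qvel": joint speeds; "tau": joint torques, N m; "position": TCP position; "tcp_rot": TCP orientation; "force": force on the tool from outside, world axes, zero at the start; "moment": the same for the moment, N m; "opening": opening from 0.0 (shut) to 1.0 (fully open); "grasp_force": force on a finger pad.
Only numpy, scipy, OpenCV 4.12 (cv2) and the standard library are available. Lean on these libraries where they do the work, as an engineer would, in place of code of your own. Each camera call takes 0.05 s, during which the arm holds its last target. There are 200 camera calls.

TASK

Load the spectrometer's sample tray: swing its blue hold-down frame fully open, lift every coated glass coupon up out of the slotted rack and lay each one flat in a pocket of its own, coated side up and down between the pins, then lower the frame gently until it is shut over them. The sloped rest is there for changing your grip from a coupon's top edge to its long sides; leave the jars, vials, timer and marker where they stand.

Things in the scene. Friction and masses are not known exactly. Their poses are not given: they have to be found in the camera images.
- coupon_1: glass coupon, gold film on one face. 56 mm wide (x) x 8 mm thick (y) x 90 mm long (z), 110 g; origin at its centre. +y points out of the coated face; z runs along its length (up while it stands in the rack). The film leaves a bare strip of about 24 mm at the +z end. Some coupons are absent.
- coupon_2: glass coupon, copper-brown film on one face. 56 mm wide (x) x 8 mm thick (y) x 90 mm long (z), 110 g; origin at its centre. +y points out of the coated face; z runs along its length (up while it stands in the rack). The film leaves a bare strip of about 24 mm at the +z end. Some coupons are absent.
- coupon_3: glass coupon, steel-blue film on one face. 56 mm wide (x) x 8 mm thick (y) x 90 mm long (z), 110 g; origin at its centre. +y points out of the coated face; z runs along its length (up while it stands in the rack). The film leaves a bare strip of about 24 mm at the +z end. Some coupons are absent.
- coupon_4: glass coupon, violet film on one face. 56 mm wide (x) x 8 mm thick (y) x 90 mm long (z), 110 g; origin at its centre. +y points out of the coated face; z runs along its length (up while it stands in the rack). The film leaves a bare strip of about 24 mm at the +z end. Some coupons are absent.
- rack: loose white slotted rack, 78 (x) x 176 (y) x 52 mm high, 1.2 kg; origin at the centre of its underside, z up. Four slots at y = -63, -21, 21, 63 mm, 11 mm wide, reach up to z = 52 mm; coupons stand in them on edge, width along x, centre at z = 51 mm, top edge at z = 96 mm, coated face towards +y.
- rest: loose sloped rest, grey base x +-42, y -63 to 47 mm, 0.9 kg; origin on the underside, z up. A back plate 36 mm wide and 57 mm long leans back 40 degrees from vertical towards -y from a ledge (square to it, 14 mm deep, its inner edge at y = 12, z = 32 mm) with 8 mm high end cheeks 63 mm apart. The long sides and upper 33 mm of a coupon leaning on it are free.
- rest_seat (a point): where the centre of a coupon lies that stands on the ledge and leans on the back plate: (0, -14, 69) mm from rest; axes as the rest's. Its length then runs 40 degrees off vertical towards -y, its outer face looks towards +y and up.
- tray: fixed aluminium sample tray, base 136 (x) x 330 (y) x 8 mm; origin under its centre, z up. In each of 3 pockets (y = -100, 0, 100 mm) a coupon lies flat, length along x, on two rails (top z = 24 mm) between 8 mm pins with conical tips up to z = 35 mm, 2 mm clear all round: long sides at x = +-30, ends at x = +-51 mm. Fingers have room beside it where |x| < 26 mm, down to z = 8 mm.
- pocket_1 (a point): where the centre of a coupon seated in pocket 1 lies (28 mm above the worktop); axes as the tray's
- pocket_2 (a point): where the centre of a coupon seated in pocket 2 lies (28 mm above the worktop); axes as the tray's
- pocket_3 (a point): where the centre of a coupon seated in pocket 3 lies (28 mm above the worktop); axes as the tray's
- frame (a joint): angle of the blue hold-down frame hinged along the tray's far (+x) side: 0 = shut on the tray, covering the pockets 1.5 mm above the coupons; grows as it opens to its stop at 1.85 rad, where it stays by its own weight (it falls shut from below 1.57). 220 g, hinge nearly free, its axis along the tray's y at tray (61, 0, 36.5) mm.
- frame_bar (a point): middle of the frame's round steel pull bar, 10 mm thick and 92 mm clear between its two arms, along the tray's y, 172 mm from the hinge axis; 37 mm clear of the frame's edge. It may turn between the fingers.
- boric_jar: bystander: jar with a blue lid, 62 mm across, 92 mm high; origin under its centre
- amber_vial: bystander: brown vial with a black cap, 30 mm across, 64 mm high; origin under its centre
- clear_vial: bystander: clear vial with a white cap, 27 mm across, 58 mm high; origin under its centre
- timer: bystander: white timer, 60 x 70 x 20 mm; origin under its centre
- marker: bystander: blue marker, 136 mm long, 18 mm thick; origin under its centre

How it is judged (in metres and radians):
On the way, in this order (a step that is already met when the one before it is completed fails the run):
1. the hold-down frame stands open against its stop (value of joint frame above 1.7 rad), for 0.2 s.
2. every coupon lies flat in a pocket, coated side up ((distance between coupon_1 and pocket_1 below 0.007 m or distance between coupon_1 and pocket_2 below 0.007 m or distance between coupon_1 and pocket_3 below 0.007 m) and angle between each of coupon_1, coupon_2, coupon_3, coupon_4's own y axis and vertical below 0.08 rad and linear speed of each of coupon_1, coupon_2, coupon_3, coupon_4 below 0.02 m/s and (distance between coupon_2 and pocket_1 below 0.007 m or distance between coupon_2 and pocket_2 below 0.007 m or distance between coupon_2 and pocket_3 below 0.007 m) and (distance between coupon_3 and pocket_1 below 0.007 m or distance between coupon_3 and pocket_2 below 0.007 m or distance between coupon_3 and pocket_3 below 0.007 m) and (distance between coupon_4 and pocket_1 below 0.007 m or distance between coupon_4 and pocket_2 below 0.007 m or distance between coupon_4 and pocket_3 below 0.007 m)), for 0.3 s.
At the end, for the whole second after the job is handed in: every coupon that is present lies at rest in a pocket of the tray, its centre within 7 mm of the pocket's, coated side up within 0.08 rad, and the frame is shut (below 0.04 rad) (all of step 2 and value of joint frame below 0.04 rad); the robot touches nothing.
It fails at once if the frame slams down on the glass (faster than 4 rad/s) (velocity of joint frame below -4 rad/s).
It fails at once if a bystander (jar, vial, timer, marker) is pushed more than 40 mm (distance of any of boric_jar, amber_vial, clear_vial, timer, marker from where it was at the start of the episode above 0.04 m).
Of coupon_1, coupon_2, coupon_3, coupon_4 only 2 to 3 are there at a start; the rules pass over those that are not, and their reading is None.
At some moment in a run one of rest, rack may be knocked a few centimetres aside while the robot is not near it.
It also fails if it takes over 210 s, if anything falls off the work surface, if the arm or the gripper's body presses on something with over 40 N, if the wrist force passes 120 N, or if a joint passes its speed limit or range.

## Working session

There is one attempt and no reset: what is moved stays moved. The work goes in short steps, Python scripts to look and compute and a tool call to move; the robot and the scene stay as the last step left them, time stands still between calls to the robot, and variables do not carry over. Pictures are saved under pics/ and viewed, at most 14 in all, crops included, and the job is handed in when it is done.

```bash
ls; mkdir -p pics; python3 - <<'E'
from rig import bot
import cv2
s=bot.read_state();print(s)
for n in("scene","top"):
    c=bot.capture(n);cv2.imwrite(f"pics/{n}0.png",c["color"][:,:,::-1]);print(n,c["K"],c["D"],c["view"])
E
```

```text
pics
rig.py
{'time_s': 0.0, 'joint_positions': array([-7.57167918e+01,  3.02782630e+01,  8.21544219e+01, -1.11065451e-03,
        6.76867067e+01, -1.02286574e+01]), 'qvel': array([-0.04511211,  0.0511466 , -0.02004028,  0.0354276 , -0.00738685,
        0.02354267]), 'tau': array([ 2.65023664e-04, -4.40037704e+01, -1.76593834e+01,  6.33148011e-02,
        5.82917745e-02, -1.70504159e-04]), 'position': array([ 0.25911788, -0.56791862,  0.19239011]), 'tcp_rot': array([[ 9.09872404e-01,  4.14887848e-01, -5.31477215e-04],
       [ 4.14888039e-01, -9.09870241e-01,  2.01493674e-03],
       [ 3.52397469e-04, -2.05383888e-03, -9.99997829e-01]]), 'force': array([-0.20318299, -0.46270404,  0.96863724]), 'moment': array([-0.04003401,  0.05584866, -0.01823185]), 'grasp_force': 0.0, 'opening': 0.9932382768393989}
scene [[485.38662889   0.         280.49628385]
 [  0.         485.38662889 217.57338679]
 [  0.           0.           1.        ]] [0.01805431 0.         0.         0.         0.        ] [[-0.78492221 -0.61953599 -0.00850149  0.40003463]
 [ 0.28092297 -0.36807853  0.88634106 -0.24352597]
 [-0.55224941  0.69332053  0.4629549  -1.15069228]
 [ 0.          0.          0.          1.        ]]
top [[465.91378434   0.         279.54746677]
 [  0.         465.91378434 215.72740686]
 [  0.           0.           1.        ]] [-0.02501657  0.          0.          0.          0.        ] [[ 0.0057261  -0.99995659  0.00735001 -0.06980344]
 [ 0.99859937  0.00610463  0.052555   -0.55566771]
 [-0.05259759  0.00703878  0.99859098 -1.25671897]
 [ 0.          0.          0.          1.        ]]
```

View pics/scene0.png

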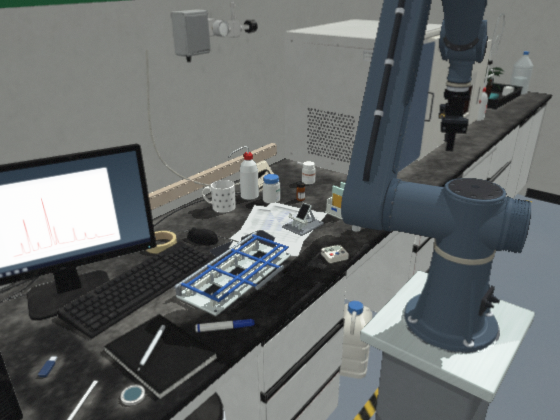

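```bash
python3 -c "
import cv2
a=cv2.imread('pics/top0.png');cv2.imwrite('pics/top0b.png',cv2.resize(a,(800,600),interpolation=cv2.INTER_CUBIC))"
```

```text
(no output)
```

View pics/top0b.png

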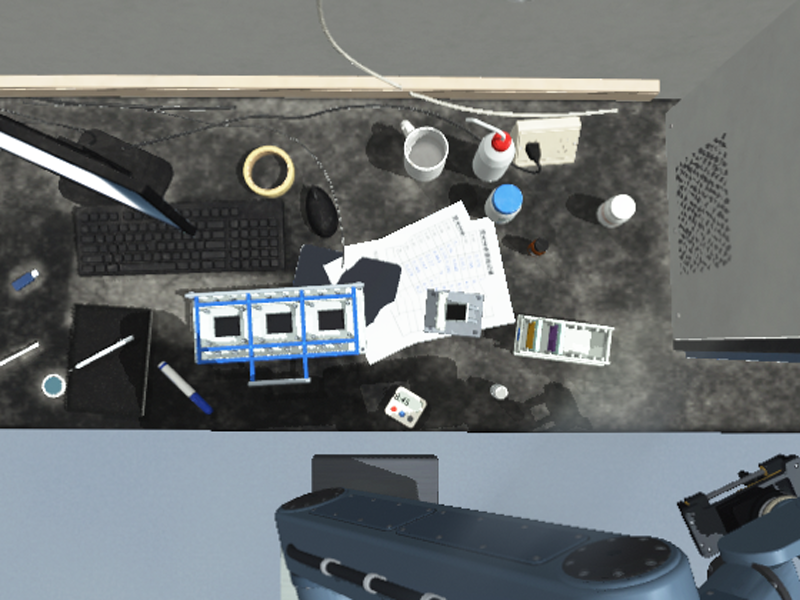

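```bash
cat > h.py <<'E'
import numpy as np,cv2
from rig import bot
F=np.diag([1.,-1,-1])
def proj(c,P):
    P=np.atleast_2d(np.asarray(P,float)); q=(P@c["view"][:3,:3].T+c["view"][:3,3])@F
    return cv2.projectPoints(q,np.zeros(3),np.zeros(3),c["K"],np.array(c["D"]))[0][:,0]
def back(c,uv,z):
    n=cv2.undistortPoints(np.array(uv,float).reshape(-1,1,2),c["K"],np.array(c["D"]))[:,0]
    d=np.c_[n,np.ones(len(n))]@F@c["view"][:3,:3]; o=-c["view"][:3,:3].T@c["view"][:3,3]
    z=np.broadcast_to(z,(len(n),))
    return o+d*((z-o[2])/d[:,2])[:,None]
def crop(c,x0,y0,w,h,s):
    a=cv2.resize(c["color"][y0:y0+h,x0:x0+w,::-1],None,fx=s,fy=s,interpolation=cv2.INTER_CUBIC)
    for i in range(0,w,10): cv2.putText(a,str(x0+i),(i*s,8),0,.3,(0,255,255),1);cv2.line(a,(i*s,10),(i*s,14),(0,255,255),1)
    for i in range(0,h,10): cv2.putText(a,str(y0+i),(0,i*s+4),0,.3,(0,255,0),1);cv2.line(a,(20,i*s),(24,i*s),(0,255,0),1)
    return a
def stack(fn,*im):
    w=max(i.shape[1] for i in im); cv2.imwrite(fn,np.vstack([np.pad(i,((0,4),(0,w-i.shape[1]),(0,0))) for i in im]))
E
python3 - <<'E'
from h import *
c=bot.capture("top")
stack("pics/c1.png",crop(c,292,195,144,64,5),crop(c,130,192,130,80,3))
E
```

```text
(no output)
```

View pics/c1.png

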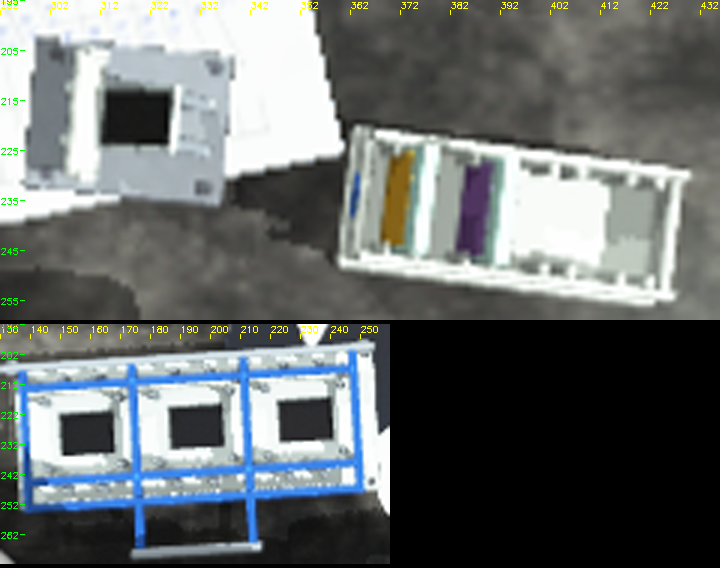

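Gold coupon (film faces left, world +y) stands at about (371,235) and violet at (386,237), in adjacent rack slots. The rest is at about (318,219) with its ledge to the left, and the tray's bar runs (174,268)–(217,266).

```bash
cat >> h.py <<'E'
def pose(P): # P: TL(+x,+y) TR(+x,-y) BR BL -> center,yaw deg
    P=np.array(P)[:,:2]; c=P.mean(0); d=(P[0]+P[3]-P[1]-P[2]); 
    return c,np.degrees(np.arctan2(-d[0],d[1])),np.linalg.norm(d)/2,np.linalg.norm(P[0]+P[1]-P[2]-P[3])/2
def tf(c,yaw,P):
    a=np.radians(yaw);R=np.array([[np.cos(a),-np.sin(a),0],[np.sin(a),np.cos(a),0],[0,0,1]])
    return np.atleast_2d(P)/1000@R.T+[c[0],c[1],0]
E
python3 - <<'E'
from h import *
c=bot.capture("top")
print("rest",pose(back(c,[(299.2,202.4),(338.4,206),(336.4,236),(297,232.4)],0.012)))
print("rack",pose(back(c,[(362.4,219.8),(430,229.4),(427,255),(359.6,248.2)],0.052)))
b=back(c,[(174.3,268.3),(217,265.7)],0.0365);print("bar",b)
print("tray R",back(c,[(253.3,198.7),(255.3,247.3)],0.008))
a=c["color"][180:280,120:270,::-1]
im=cv2.resize(a,None,fx=5,fy=5,interpolation=cv2.INTER_CUBIC)
d=b[0]-b[1];yaw=np.degrees(np.arctan2(-d[0],d[1]));R=yaw;print(yaw)
m=b.mean(0); ctr=m-(tf([0,0],yaw,[[-111,0,0]])[0]); print("tray",ctr,yaw)
def dot(P,col):
    for u,v in proj(c,tf(ctr,yaw,P)): cv2.circle(im,(int((u+.5-120)*5),int((v+.5-180)*5)),3,col,1)
dot([[x,y,8] for x in(-68,68) for y in(-165,165)],(0,0,255))
dot([[x,p+y,35] for p in(-100,0,100) for x in(-51,51) for y in(-12,12)],(0,255,255))
dot([[-111,y,36.5] for y in(-46,0,46)],(0,255,0))
dot([[x,p+y,28] for p in(-100,0,100) for x in(-45,45) for y in(-28,28)],(255,0,255))
cv2.imwrite("pics/tray.png",im)
E
```

```text
rest (array([ 0.54741411, -0.17115493]), np.float64(-4.890929215737571), np.float64(0.10805945935233272), np.float64(0.08240918203852618))
rack (array([ 0.49660991, -0.37222837]), np.float64(-6.603094647273831), np.float64(0.18095699359207787), np.float64(0.07204514303888868))
bar [[0.41282702 0.21350529 0.0365    ]
 [0.42045172 0.09969222 0.0365    ]]
tray R [[ 0.60285498  0.00584756  0.008     ]
 [ 0.46959973 -0.00077042  0.008     ]]
3.8326994916914634
tray [0.52739112 0.16401837 0.0365    ] 3.8326994916914634
```

View pics/tray.png

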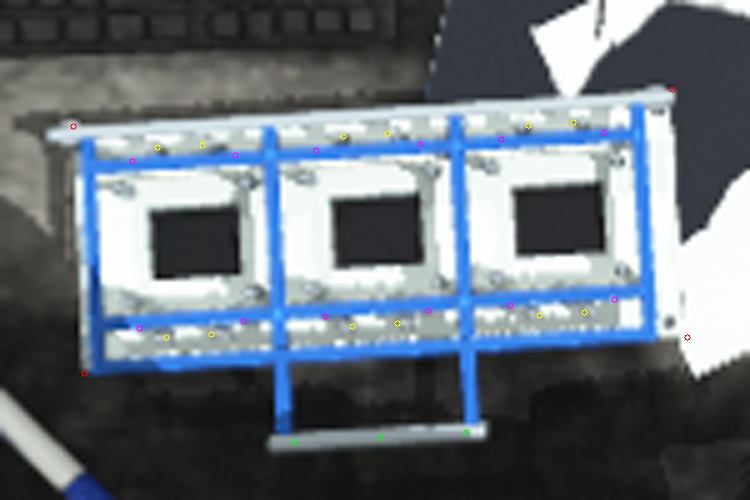

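Overlay on the shut tray fits within about 1–2 mm (bar centre near crop (379,437)). Now to the bar.

```bash
cat >> h.py <<'E'
from scipy.spatial.transform import Rotation as Ro
def Rdown(yaw_y): # tool pointing down, tool y at given world angle
    a=np.radians(yaw_y); y=np.array([np.cos(a),np.sin(a),0]); z=np.array([0,0,-1.]); return np.c_[np.cross(y,z),y,z]
def rows(*T):
    s=bot.read_state(); p,R=s["position"],np.array(s["tcp_rot"]); q,Q=p,R
    for t,M in T:
        d=R.T@(np.array(t)-p); r=Ro.from_matrix(R.T@M).as_rotvec(degrees=True)
        n=max(np.linalg.norm(np.array(t)-q)/.05,Ro.from_matrix(Q.T@M).magnitude()*57.3/8.59)
        print(*np.round(d,4),*np.round(r,2)," n=%.1f"%n); q,Q=np.array(t),M
E
python3 - <<'E'
from h import *
rows(([.45,-.2,.25],Rdown(-30)),([.4166,.1566,.12],Rdown(3.6)),([.4166,.1566,.0365-.017],Rdown(3.6)))
E
```

```text
0.3264 -0.2559 -0.0569 -0.07 -0.03 -35.49  n=8.4
0.4439 -0.5941 0.0736 -0.06 -0.06 -69.09  n=7.6
0.4439 -0.594 0.1741 -0.06 -0.06 -69.09  n=2.0
```

The manual's scale: shifts go in shares of 0.6 m and turns go in shares of 180 degrees. Converting my numbers, -0.594 m / 0.6 = -0.99, 0.444 m / 0.6 = 0.74, -69.1 degrees / 180 = -0.3839.

steer_hand --rows '{"dx":[0.5433,0.5433,0.5433,0.5433,0.5433,0.5433,0.5433,0.5433,0.5433,0.74,0.74,0.74,0.74,0.74,0.74,0.74,0.74,0.74,0.74],"dy":[-0.4267,-0.4267,-0.4267,-0.4267,-0.4267,-0.4267,-0.4267,-0.4267,-0.4267,-0.99,-0.99,-0.99,-0.99,-0.99,-0.99,-0.99,-0.99,-0.99,-0.99],"dz":[-0.095,-0.095,-0.095,-0.095,-0.095,-0.095,-0.095,-0.095,-0.095,0.1233,0.1233,0.1233,0.1233,0.1233,0.1233,0.1233,0.1233,0.1233,0.1233],"ax":[0,0,0,0,0,0,0,0,0,0,0,0,0,0,0,0,0,0,0],"ay":[0,0,0,0,0,0,0,0,0,0,0,0,0,0,0,0,0,0,0],"az":[-0.1972,-0.1972,-0.1972,-0.1972,-0.1972,-0.1972,-0.1972,-0.1972,-0.1972,-0.3839,-0.3839,-0.3839,-0.3839,-0.3839,-0.3839,-0.3839,-0.3839,-0.3839,-0.3839],"jaw":[0.35,0.35,0.35,0.35,0.35,0.35,0.35,0.35,0.35,0.35,0.35,0.35,0.35,0.35,0.35,0.35,0.35,0.35,0.35]}'

```text
time_s: 2.1
position: [0.4167, 0.1564, 0.1192]
tcp_rot: [[-0.065, 0.998, -0.0], [0.998, 0.065, -0.0], [-0.0, -0.0, -1.0]]
force: [0.4, -0.3, -0.3]
opening: 0.348
grasp_force: 0.0
```

```bash
python3 - <<'E'
from h import *
rows(([.4166,.1566,.0365-.017],Rdown(3.6)))
c=bot.capture("scene")
print(proj(c,[[.55,-.17,.05],[.5,-.37,.05],[.4166,.1566,.0365]]))
stack("pics/c2.png",crop(c,170,180,190,120,4))
E
```

```text
0.0003 -0.0 0.0997 -0.03 0.02 0.14  n=2.0
[[303.44002297 211.97337649]
 [349.63299654 194.92285439]
 [271.10004407 276.27980542]]
```

View pics/c2.png

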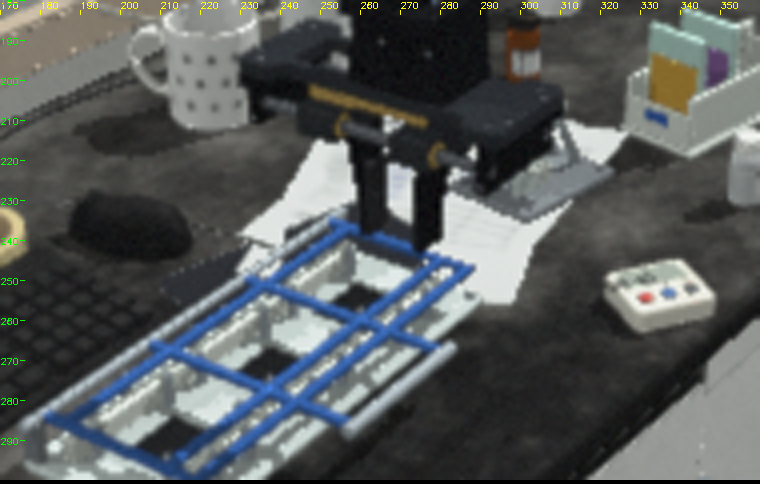

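Scene crop shows the gold film with its bare strip on top facing +y (crop ≈(675,80)), gripper hovering over the bar at (400,390). Lower and grip.

Converted, 0.1 m / 0.6 = 0.1667, 0.08 m / 0.6 = 0.1333.

steer_hand --rows '{"dx":[0,0,0,0,0,0,0,0,0],"dy":[0,0,0,0,0,0,0,0,0],"dz":[0.0833,0.1333,0.1667,0.1667,0.1667,0.1667,0.1667,0.1667,0.1667],"ax":[0,0,0,0,0,0,0,0,0],"ay":[0,0,0,0,0,0,0,0,0],"az":[0,0,0,0,0,0,0,0,0],"jaw":[0.35,0.35,0.35,0.35,0.0,0,0,0,0]}'

```text
time_s: 3.05
position: [0.4173, 0.1561, 0.02]
tcp_rot: [[-0.063, 0.998, 0.001], [0.998, 0.063, 0.0], [0.0, 0.001, -1.0]]
force: [-0.0, -0.1, -0.2]
opening: 0.024
grasp_force: 0.0
```

```bash
python3 - <<'E'
from h import *
s=bot.read_state();print(s["opening"],s["grasp_force"],s["position"])
c=bot.capture("top");d=bot.capture("scene")
print(proj(c,s["position"]),proj(d,s["position"]))
stack("pics/c3.png",crop(c,150,190,120,90,3),crop(d,210,220,110,80,4))
E
```

```text
0.023982289744785276 0.0 [0.41730039 0.15612515 0.02001729]
[[196.87661339 266.40892834]] [[271.11730968 281.36555109]]
```

View pics/c3.png

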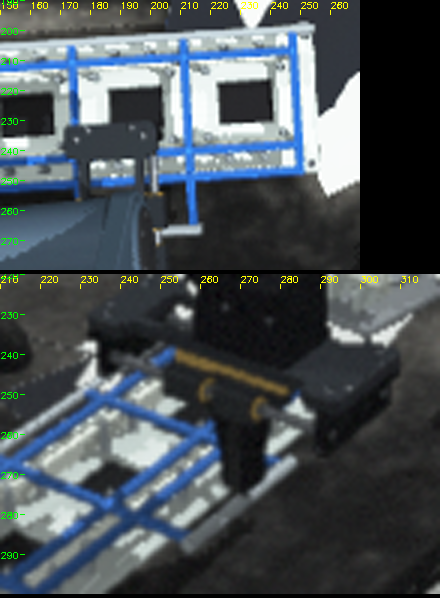

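```bash
python3 - <<'E'
from h import *
d=bot.capture("scene")
stack("pics/c4.png",crop(d,245,255,50,40,14))
E
```

```text
(no output)
```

View pics/c4.png

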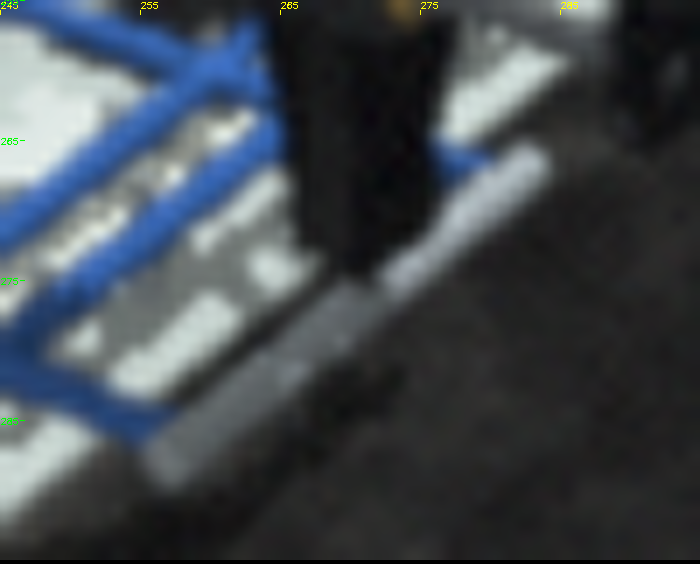

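```bash
python3 - <<'E'
from h import *
d=bot.capture("scene")
print(proj(d,[[.4167-.015,.1564,.1192],[.4167+.015,.1564,.1192],[.417,.156,.02],[.417,.156,.0365],[.417,.156,.045],[.43,.156,.02],[.43,.156,.03],[.4105,.213,.0365],[.42,.0997,.0365]]))
E
```

```text
[[275.20499374 250.73867666]
 [265.94904073 246.95186844]
 [271.23723359 281.38976072]
 [271.12714888 276.12113366]
 [271.06990279 273.38220016]
 [267.39081141 279.63317808]
 [267.31067434 276.4593887 ]
 [258.69671534 287.34187948]
 [283.59992438 266.20429452]]
```

Converted, -0.06 m / 0.6 = -0.1, -0.04 m / 0.6 = -0.0667.

steer_hand --rows '{"dx":[0,0,0,0,0,0],"dy":[0,0,0,0,0,0],"dz":[-0.0667,-0.1,-0.1,-0.1,-0.1,-0.1],"ax":[0,0,0,0,0,0],"ay":[0,0,0,0,0,0],"az":[0,0,0,0,0,0],"jaw":[0,0,0.35,0.35,0.35,0.35]}'

```text
time_s: 3.85
position: [0.4161, 0.1559, 0.0785]
tcp_rot: [[-0.063, 0.998, -0.002], [0.998, 0.063, -0.0], [-0.0, -0.002, -1.0]]
force: [-1.0, 0.7, -0.2]
opening: 0.282
grasp_force: 0.0
```

```bash
python3 - <<'E'
from h import *
s=bot.read_state();p=s["position"];print(s["opening"],p)
d=bot.capture("scene")
print(proj(d,[p+[-.013,0,0],p+[.013,0,0],p+[-.013,0,.025],p+[.013,0,.025]]))
stack("pics/c5.png",crop(d,245,230,50,60,9))
E
```

```text
0.2815141415385249 [0.41606158 0.15591498 0.07846157]
[[275.12378117 264.24610879]
 [267.21680619 260.85437802]
 [274.98823745 255.85068736]
 [267.00891167 252.5253959 ]]
```

View pics/c5.png

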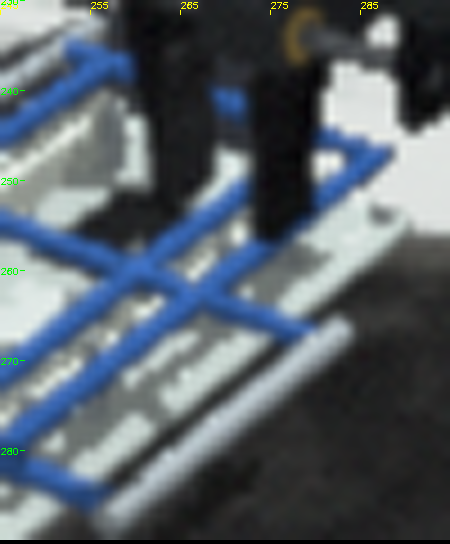

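Visible fingertips (near tip crop (275,240) → px (276,256.5)) sit ~23 mm above where the reported TCP projects; I'll treat that as tool offset and descend further, watching the force.

Converted, 0.078 m / 0.6 = 0.13, 0.072 m / 0.6 = 0.12.

steer_hand --rows '{"dx":[0,0,0,0,0,0],"dy":[0,0,0,0,0,0],"dz":[0.05,0.1,0.11,0.12,0.13,0.13],"ax":[0,0,0,0,0,0],"ay":[0,0,0,0,0,0],"az":[0,0,0,0,0,0],"jaw":[0.35,0.35,0.35,0.35,0.35,0.35]}'

```text
time_s: 4.5
position: [0.417, 0.156, 0.0014]
tcp_rot: [[-0.063, 0.998, 0.0], [0.998, 0.063, 0.0], [-0.0, 0.0, -1.0]]
force: [0.4, 0.1, -0.1]
opening: 0.351
grasp_force: 0.0
```

steer_hand --rows '{"dx":[0,0,0,0,0,0],"dy":[0,0,0,0,0,0],"dz":[0,0,0,0,0,0],"ax":[0,0,0,0,0,0],"ay":[0,0,0,0,0,0],"az":[0,0,0,0,0,0],"jaw":[0,0,0,0,0,0]}'

```text
time_s: 5.1
position: [0.4177, 0.1561, 0.0018]
tcp_rot: [[-0.063, 0.998, 0.002], [0.998, 0.063, 0.0], [0.0, 0.002, -1.0]]
force: [1.1, 0.3, 4.9]
opening: 0.1
grasp_force: 30.0
```

Bar gripped. Swing the frame open.

Converted, 0.213 m / 0.6 = 0.355, 0.198 m / 0.6 = 0.33.

steer_hand --rows '{"dx":[0,0,0,0,0,0,0,0,0,0,0,0,0,0],"dy":[0.0017,0.0083,0.0227,0.0423,0.0673,0.0975,0.1317,0.17,0.21,0.2517,0.295,0.33,0.355,0.355],"dz":[-0.0283,-0.0708,-0.1117,-0.15,-0.185,-0.215,-0.2417,-0.2617,-0.2767,-0.285,-0.2867,-0.2833,-0.2783,-0.2783],"ax":[0,0,0,0,0,0,0,0,0,0,0,0,0,0],"ay":[0,0,0,0,0,0,0,0,0,0,0,0,0,0],"az":[0,0,0,0,0,0,0,0,0,0,0,0,0,0],"jaw":[0,0,0,0,0,0,0,0,0,0,0,0,0,0]}'

```text
time_s: 6.5
position: [0.6316, 0.1701, 0.1685]
tcp_rot: [[-0.063, 0.998, 0.003], [0.998, 0.063, 0.001], [0.001, 0.003, -1.0]]
force: [1.9, 2.2, 7.0]
opening: 0.099
grasp_force: 30.0
```

steer_hand --rows '{"dx":[0,0,0,0,0,0],"dy":[0,0,0,0,0,0],"dz":[0,0,0,-0.0667,-0.1333,-0.1667],"ax":[0,0,0,0,0,0],"ay":[0,0,0,0,0,0],"az":[0,0,0,0,0,0],"jaw":[0.2,0.35,0.35,0.35,0.35,0.3]}'

```text
time_s: 7.1
position: [0.6302, 0.1694, 0.2718]
tcp_rot: [[-0.063, 0.998, 0.004], [0.998, 0.063, 0.0], [-0.0, 0.004, -1.0]]
force: [0.9, -0.5, -0.2]
opening: 0.32
grasp_force: 0.0
```

```bash
python3 - <<'E'
from h import *
print(bot.read_state()["joint_positions"].round(1))
rows(([.43,.0,.32],Rdown(83.4)));rows(([.43,.0,.32],Rdown(-96.6)))
E
```

```text
[ 5.3 28.3 72.6 -0.  78.9  1.7]
-0.1565 -0.2103 -0.0491 0.19 0.17 -79.79  n=9.3
-0.1565 -0.2103 -0.0491 0.18 -0.2 100.21  n=11.7
```

Converted, -0.21 m / 0.6 = -0.35, -0.156 m / 0.6 = -0.26, 100.2 degrees / 180 = 0.5567.

steer_hand --rows '{"dx":[-0.26,-0.26,-0.26,-0.26,-0.26,-0.26,-0.26,-0.26,-0.26,-0.26,-0.26,-0.26],"dy":[-0.35,-0.35,-0.35,-0.35,-0.35,-0.35,-0.35,-0.35,-0.35,-0.35,-0.35,-0.35],"dz":[-0.0817,-0.0817,-0.0817,-0.0817,-0.0817,-0.0817,-0.0817,-0.0817,-0.0817,-0.0817,-0.0817,-0.0817],"ax":[0,0,0,0,0,0,0,0,0,0,0,0],"ay":[0,0,0,0,0,0,0,0,0,0,0,0],"az":[0.5567,0.5567,0.5567,0.5567,0.5567,0.5567,0.5567,0.5567,0.5567,0.5567,0.5567,0.5567],"jaw":[0.3,0.3,0.3,0.3,0.3,0.3,0.3,0.3,0.3,0.3,0.3,0.3]}'

```text
time_s: 8.3
position: [0.4285, 0.0007, 0.317]
tcp_rot: [[0.993, -0.12, -0.002], [-0.12, -0.993, 0.0], [-0.002, 0.0, -1.0]]
force: [-0.4, 1.0, -0.4]
opening: 0.298
grasp_force: 0.0
```

```bash
cat >> h.py <<'E'
def box(x,y,z): return [[a*x,b*y,z] for a,b in((1,1),(1,-1),(-1,-1),(-1,1))]
TRAY=([.5274,.1640],3.6);REST=([.5474,-.1712],-4.9);RACK=([.4966,-.3722],-6.6)
TIP=.023
def draw(c,x0,y0,w,h,s,items):
    im=cv2.resize(c["color"][y0:y0+h,x0:x0+w,::-1],None,fx=s,fy=s,interpolation=cv2.INTER_CUBIC)
    for (ob,P,col) in items:
        q=((proj(c,tf(*ob,P))+.5-[x0,y0])*s).astype(np.int32); cv2.polylines(im,[q.reshape(-1,1,2)],True,col,1)
    return im
def model(tray=TRAY,rest=REST,rack=RACK,slots=()):
    r,g,m,y=(0,0,255),(0,255,0),(255,0,255),(0,220,255)
    sh=lambda P,d:[[a+d[0],b+d[1],c] for a,b,c in P]
    it=[(tray,box(68,165,8),r)]+[(tray,sh(box(45,28,28),(0,p)),m) for p in(-100,0,100)]
    it+=[(tray,sh(box(a,b,35),(x,p+y_)),g) for p in(-100,0,100) for x in(-30,30) for y_ in(-34,34) for a,b in((2,2),)]
    it+=[(rest,[[42,47,10],[42,-63,10],[-42,-63,10],[-42,47,10]],r),(rest,[[18,12,32],[18,-24.6,75.7],[-18,-24.6,75.7],[-18,12,32]],g),(rest,[[31,12,32],[31,22.7,41],[-31,22.7,41],[-31,12,32]],m)]
    it+=[(rack,box(39,88,52),r)]+[(rack,sh(box(28,4,96),(0,p)),g) for p in slots]
    return it
E
python3 - <<'E'
from h import *
print(bot.read_state()["position"])
c=bot.capture("top");it=model(slots=(63,21))
stack("pics/c6.png",draw(c,292,195,144,64,5,it),draw(c,115,185,150,70,4,it))
E
```

```text
[0.42849162 0.00065058 0.31696504]
```

View pics/c6.png

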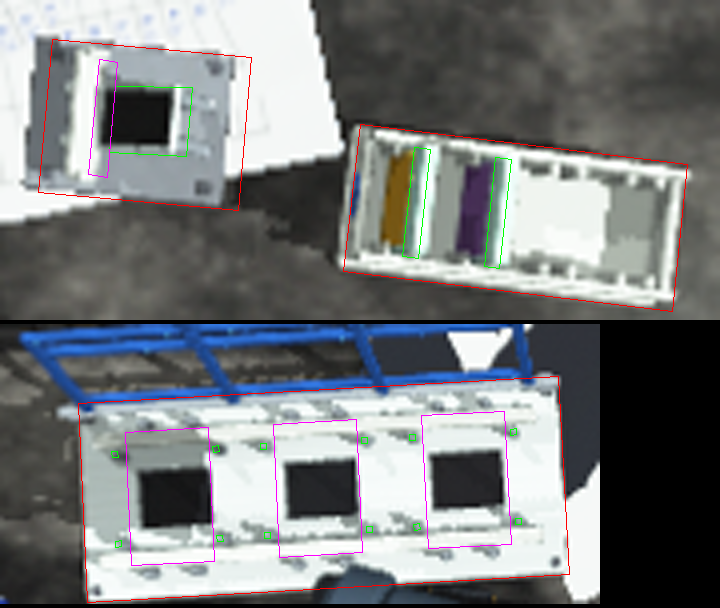

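Frame stands open; tray model fits (pins match). Rest overlay needs its origin shifted 8 mm (base is off-centre); coupons' top edges match slots +63 and +21. One finer check of rest and rack in both cameras.

```bash
sed -i 's/^TRAY=.*/TRAY=([.5274,.1640],3.6);REST=([.5481,-.1632],-4.9);RACK=([.4966,-.3722],-6.6)/' h.py
python3 - <<'E'
from h import *
c=bot.capture("top");d=bot.capture("scene");it=model(slots=(63,21))
a=draw(c,355,212,48,44,8,it);b=draw(d,320,175,52,44,8,it);e=draw(c,292,196,50,44,8,it);f=draw(d,270,195,52,44,8,it)
h=lambda p,q:np.hstack([p[:,:400],q[:,:400]])
stack("pics/c7.png",h(np.pad(a,((0,0),(0,16),(0,0))),b),h(e,f)[:240])
stack("pics/c7.png",cv2.resize(np.vstack([h(np.pad(a,((0,0),(0,16),(0,0))),b),h(e,f)]),None,fx=.84,fy=.84,interpolation=cv2.INTER_AREA))
E
```

```text
(no output)
```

View pics/c7.png

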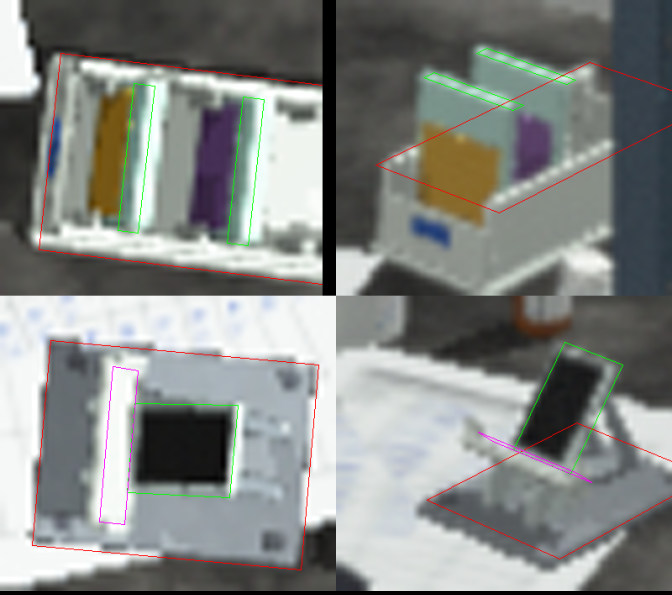

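Rest fits to ~1 mm; coupon edges fit within ~2 mm (small +x, −y correction). Now the gold coupon.

```bash
sed -i 's/RACK=.*/RACK=([.498,-.3737],-6.6)/' h.py
python3 - <<'E'
from h import *
for p in(63,21): print(tf(*RACK,[[0,p,96]]))
g=tf(*RACK,[[0,63,70]])[0]; g[2]-=TIP
rows((g+[0,0,.1],Rdown(-96.6)),(g,Rdown(-96.6)))
E
```

```text
[[ 0.50524104 -0.31111752  0.096     ]]
[[ 0.50041368 -0.35283917  0.096     ]]
0.1113 0.3012 0.1699 0.0 0.07 0.13  n=7.3
0.1114 0.3012 0.2699 0.0 0.07 0.13  n=2.0
```

The manual's scale: shifts go in shares of 0.6 m and turns go in shares of 180 degrees. Converting my numbers, 0.301 m / 0.6 = 0.5017, 0.17 m / 0.6 = 0.2833.

steer_hand --rows '{"dx":[0.185,0.185,0.185,0.185,0.185,0.185,0.185,0.185,0.185,0.185,0.185,0.185,0.185,0.185],"dy":[0.5017,0.5017,0.5017,0.5017,0.5017,0.5017,0.5017,0.5017,0.5017,0.5017,0.5017,0.5017,0.5017,0.5017],"dz":[0.2,0.2,0.2,0.2,0.2,0.2,0.2,0.2833,0.2833,0.35,0.4,0.4333,0.45,0.45],"ax":[0,0,0,0,0,0,0,0,0,0,0,0,0,0],"ay":[0,0,0,0,0,0,0,0,0,0,0,0,0,0],"az":[0,0,0,0,0,0,0,0,0,0,0,0,0,0],"jaw":[0.3,0.3,0.3,0.3,0.3,0.3,0.3,0.3,0.3,0.3,0.3,0.3,0.3,0.3]}'

```text
time_s: 9.85
position: [0.5051, -0.3103, 0.0474]
tcp_rot: [[0.994, -0.113, -0.001], [-0.113, -0.994, 0.001], [-0.001, -0.001, -1.0]]
force: [-0.1, -0.3, 1.0]
opening: 0.299
grasp_force: 0.0
```

steer_hand --rows '{"dx":[0,0,0,0,0,0],"dy":[0,0,0,0,0,0],"dz":[0,0,0,0,0,0],"ax":[0,0,0,0,0,0],"ay":[0,0,0,0,0,0],"az":[0,0,0,0,0,0],"jaw":[0,0,0,0,0,0]}'

```text
time_s: 10.45
position: [0.5061, -0.312, 0.0486]
tcp_rot: [[0.993, -0.115, 0.002], [-0.115, -0.993, -0.002], [0.002, 0.002, -1.0]]
force: [-0.5, 0.3, 6.5]
opening: 0.086
grasp_force: 30.0
```

Converted, -0.14 m / 0.6 = -0.2333, -0.1 m / 0.6 = -0.1667.

steer_hand --rows '{"dx":[0,0,0,0,0,0],"dy":[0,0,0,0,0,0],"dz":[-0.05,-0.1,-0.1667,-0.2333,-0.2333,-0.2333],"ax":[0,0,0,0,0,0],"ay":[0,0,0,0,0,0],"az":[0,0,0,0,0,0],"jaw":[0,0,0,0,0,0]}'

```text
time_s: 11.05
position: [0.5054, -0.3112, 0.188]
tcp_rot: [[0.993, -0.115, 0.001], [-0.115, -0.993, -0.001], [0.001, 0.001, -1.0]]
force: [-0.1, 0.3, -1.1]
opening: 0.091
grasp_force: 30.0
```

```bash
cat >> h.py <<'E'
HUE={"gold":((14,130,60),(28,255,255)),"violet":((130,60,30),(160,255,255))}
def film(c,col,P,half=45):
    """centroid of film colour near projection of P"""
    hsv=cv2.cvtColor(c["color"],cv2.COLOR_RGB2HSV); m=cv2.inRange(hsv,*HUE[col])
    u,v=proj(c,P)[0].astype(int); k=np.zeros_like(m); k[max(0,v-half):v+half,max(0,u-half):u+half]=1
    ys,xs=np.nonzero(m*k); return np.array([xs.mean(),ys.mean()]) if len(xs)>5 else None,len(xs),cv2.minAreaRect(np.c_[xs,ys].astype(np.float32)) if len(xs)>5 else 0
def filmpoly(ctr,R): # R columns coupon axes; film spans z -45..21, on +y face
    return np.array([ctr+R@(np.array(p)/1000) for p in((-28,4,-45),(28,4,-45),(28,4,21),(-28,4,21))])
def predcent(c,ctr,R):
    q=proj(c,filmpoly(ctr,R)); m=np.zeros((420,560),np.uint8); cv2.fillPoly(m,[np.round(q).astype(np.int32)],1); ys,xs=np.nonzero(m); return np.array([xs.mean(),ys.mean()]),len(xs)
E
python3 - <<'E'
from h import *
s=bot.read_state();p=s["position"];print(p,s["grasp_force"])
ctr=p+[0,0,.0024]
R=Ro.from_euler('z',-6.6,degrees=True).as_matrix()
for n in("top","scene"):
    c=bot.capture(n); print(n,film(c,"gold",ctr),predcent(c,ctr,R))
    if n=="scene": stack("pics/c8.png",draw(c,300,130,80,70,8,[(([0,0],0),filmpoly(ctr,R)*1000,(0,0,255)),(([0,0],0),[p*1000],(255,0,0))]))
E
```

```text
[ 0.50543962 -0.31121047  0.18803553] 29.99142050743103
top (None, 2, 0) (array([381.3258427 , 233.75280899]), 178)
scene (array([333.73333333, 166.6       ]), 30, ((321.740966796875, 177.3543243408203), (10.74260425567627, 47.38142776489258), 45.855098724365234)) (array([340.5659164 , 164.75562701]), 311)
```

View pics/c8.png

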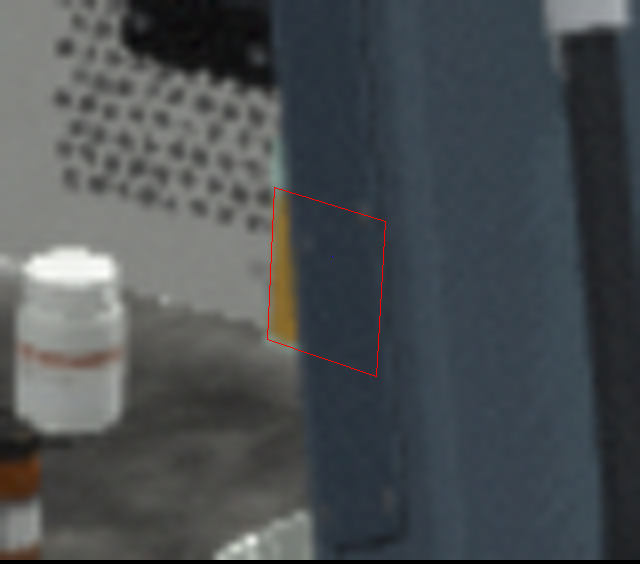

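Only the left strip of the coupon shows past the arm, but it matches the predicted outline to under a pixel. Go to a pre-pose over the rest, tilted 40°.

```bash
cat >> h.py <<'E'
def seat(rest=REST,du=0,dn=0,dz=.0024):
    Rc=Ro.from_euler('z',rest[1],degrees=True).as_matrix()@Ro.from_euler('x',40,degrees=True).as_matrix()
    ctr=tf(*rest,[[0,-14,69]])[0]+Rc@[0,dn,du]; Rt=Rc@np.diag([1.,-1,-1])
    return ctr+dz*Rt[:,2],Rt,ctr,Rc
E
python3 - <<'E'
from h import *
p,R,_,_=seat(du=.07,dn=.02); rows((p,R)); print(p)
E
```

```text
0.0282 -0.1087 0.0522 39.86 -0.42 -1.69  n=4.6
[ 0.54450125 -0.20517758  0.13364036]
```

Converted, -0.109 m / 0.6 = -0.1817, -0.08 m / 0.6 = -0.1333, 39.9 degrees / 180 = 0.2217.

steer_hand --rows '{"dx":[0.0333,0.0467,0.0467,0.0467,0.0467,0.0467,0.0467,0.0467,0.0467],"dy":[-0.1333,-0.1817,-0.1817,-0.1817,-0.1817,-0.1817,-0.1817,-0.1817,-0.1817],"dz":[-0.0333,0.0867,0.0867,0.0867,0.0867,0.0867,0.0867,0.0867,0.0867],"ax":[0.1111,0.2217,0.2217,0.2217,0.2217,0.2217,0.2217,0.2217,0.2217],"ay":[0,-0.0022,-0.0022,-0.0022,-0.0022,-0.0022,-0.0022,-0.0022,-0.0022],"az":[-0.0056,-0.0094,-0.0094,-0.0094,-0.0094,-0.0094,-0.0094,-0.0094,-0.0094],"jaw":[0,0,0,0,0,0,0,0,0]}'

```text
time_s: 12.05
position: [0.5459, -0.2051, 0.1363]
tcp_rot: [[0.996, -0.062, 0.057], [-0.084, -0.766, 0.638], [0.004, -0.64, -0.768]]
force: [-0.7, -0.5, -1.3]
opening: 0.091
grasp_force: 30.0
```

```bash
python3 - <<'E'
from h import *
p,R,ctr,Rc=seat(du=.07,dn=.02)
s=bot.read_state();R2=np.array(s["tcp_rot"]);ctr=s["position"]-.0024*R2[:,2];Rc=R2@np.diag([1.,-1,-1])
it=model()+[(([0,0],0),filmpoly(ctr,Rc)*1000,(0,0,255))]
im=[]
for n,(x,y) in(("top",(300,185)),("scene",(265,150))):
    c=bot.capture(n); print(n,film(c,"gold",ctr)[:2],predcent(c,ctr,Rc)); im.append(draw(c,x,y,60,70,6,it))
cv2.imwrite("pics/c9.png",np.hstack(im))
E
```

```text
top (array([336.51413882, 217.71979434]), 389) (array([332.35403727, 217.1863354 ]), 483)
scene (array([309.53181818, 185.02727273]), 220) (array([309.51304348, 185.97101449]), 345)
```

View pics/c9.png

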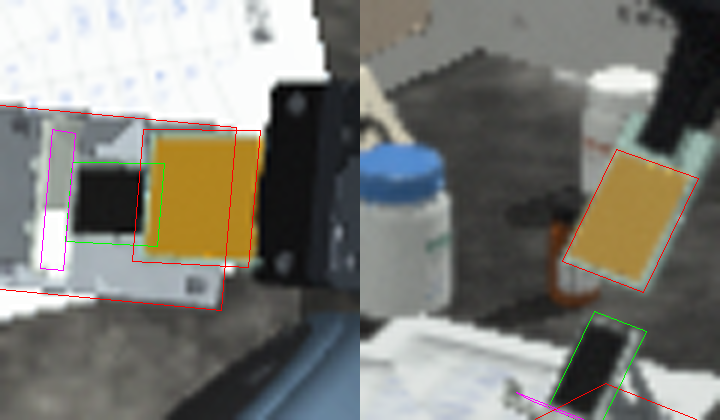

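Film is inset ~3 mm from the glass edges but centred on the predicted outline in both cameras, so the in-hand pose holds when tilted. Set it on the ledge.

```bash
python3 - <<'E'
from h import *
rows(seat(du=.02,dn=.008)[:2],seat(du=.006,dn=.003)[:2],seat(du=.001,dn=.001)[:2])
E
```

```text
-0.0018 0.0135 0.0522 0.19 -0.15 0.24  n=1.1
-0.0018 0.0185 0.0662 0.19 -0.15 0.24  n=0.3
-0.0019 0.0204 0.0712 0.19 -0.15 0.24  n=0.1
```

Converted, 0.066 m / 0.6 = 0.11, 0.052 m / 0.6 = 0.0867.

steer_hand --rows '{"dx":[-0.0017,-0.0033,-0.0033,-0.0033,-0.0033,-0.0033],"dy":[0.0117,0.0225,0.0225,0.0308,0.0308,0.0308],"dz":[0.0433,0.0867,0.0867,0.11,0.11,0.11],"ax":[0,0,0,0,0,0],"ay":[0,0,0,0,0,0],"az":[0,0,0,0,0,0],"jaw":[0,0,0,0,0,0]}'

```text
time_s: 12.75
position: [0.5464, -0.1774, 0.0735]
tcp_rot: [[0.996, -0.063, 0.057], [-0.085, -0.764, 0.64], [0.003, -0.642, -0.766]]
force: [0.6, 4.0, 0.1]
opening: 0.092
grasp_force: 30.0
```

steer_hand --rows '{"dx":[0,0,0,0],"dy":[0.0017,0.0033,0.0033,0.0033],"dz":[0.005,0.0083,0.0083,0.0083],"ax":[0,0,0,0],"ay":[0,0,0,0],"az":[0,0,0,0],"jaw":[0,0,0,0]}'

```text
time_s: 13.15
position: [0.5471, -0.1749, 0.07]
tcp_rot: [[0.996, -0.062, 0.059], [-0.086, -0.762, 0.642], [0.005, -0.645, -0.764]]
force: [0.8, 4.1, 5.7]
opening: 0.089
grasp_force: 30.0
```

Converted, 0.002 m / 0.6 = 0.0033, -0.001 m / 0.6 = -0.0017.

steer_hand --rows '{"dx":[0,0,0],"dy":[-0.0017,-0.0017,-0.0017],"dz":[0.0017,0.0033,0.0033],"ax":[0,0,0],"ay":[0,0,0],"az":[0,0,0],"jaw":[0,0,0]}'

```text
time_s: 13.45
position: [0.5473, -0.1736, 0.0687]
tcp_rot: [[0.996, -0.062, 0.059], [-0.086, -0.763, 0.641], [0.005, -0.643, -0.766]]
force: [0.7, 2.7, 5.0]
opening: 0.088
grasp_force: 30.0
```

```bash
python3 -c "
from h import *
rows(seat()[:2])"
```

```text
-0.0001 0.0025 -0.0001 -0.04 -0.23 0.18  n=0.0
```

Converted, -0.15 m / 0.6 = -0.25, -0.13 m / 0.6 = -0.2167.

steer_hand --rows '{"dx":[0,0,0,0,0,0,0,0],"dy":[0,0,0,0,0,0,0,0],"dz":[0,0,0,0,-0.05,-0.1333,-0.2167,-0.25],"ax":[0,0,0,0,0,0,0,0],"ay":[0,0,0,0,0,0,0,0],"az":[0,0,0,0,0,0,0,0],"jaw":[0.15,0.3,0.3,0.3,0.3,0.3,0.3,0.3]}'

```text
time_s: 14.25
position: [0.5393, -0.2748, 0.1851]
tcp_rot: [[0.996, -0.062, 0.063], [-0.088, -0.769, 0.633], [0.009, -0.636, -0.771]]
force: [-0.1, -0.6, -0.3]
opening: 0.295
grasp_force: 0.0
```

```bash
python3 - <<'E'
from h import *
print(bot.read_state()["joint_positions"].round(1))
_,_,ctr,Rc=seat()
for n in("top","scene"):
    c=bot.capture(n); f=film(c,"gold",ctr,30);print(n,f,predcent(c,ctr,Rc))
E
```

```text
[-52.2  42.1  72.6  26.1  95.6  38.1]
top (array([317.79264214, 218.47491639]), 299, ((317.5, 218.0), (18.0, 17.0), 90.0)) (array([318.00238095, 217.97380952]), 420)
scene (array([302.42990654, 209.01869159]), 214, ((302.5000305175781, 209.00003051757812), (11.627553939819336, 18.335756301879883), 26.56505012512207)) (array([303.51304348, 208.97101449]), 345)
```

Gold coupon is on the rest as predicted (≤1 px). Reorient to grip its long sides.

```bash
cat >> h.py <<'E'
def side(rest=REST,dn=0,du=.006,deep=.012):
    Rz=Ro.from_euler('z',rest[1],degrees=True).as_matrix(); _,_,ctr,Rc=seat(rest)
    z=-Rc[:,1]; y=Rz[:,0]; Rt=np.c_[np.cross(y,z),y,z]
    return ctr+Rc[:,2]*du+z*(deep+TIP-dn),Rt
E
python3 - <<'E'
from h import *
p,R=side(dn=.1);print(p,side()[0])
rows(([.55,-.12,.32],Rdown(-4.9)),(p,R),side())
E
```

```text
[ 0.55082789 -0.13138055  0.11537746] [ 0.54428457 -0.20770503  0.0510987 ]
-0.0016 -0.2056 -0.0066 -30.52 -31.37 -86.05  n=11.2
-0.0016 -0.0666 0.144 -68.56 -69.41 -69.69  n=5.8
-0.002 0.0334 0.1448 -68.56 -69.41 -69.69  n=2.0
```

Converted, -0.206 m / 0.6 = -0.3433, -0.05 m / 0.6 = -0.0833, -86 degrees / 180 = -0.4778.

steer_hand --rows '{"dx":[0,-0.0017,-0.0017,-0.0017,-0.0017,-0.0017,-0.0017,-0.0017,-0.0017,-0.0017,-0.0017,-0.0017,-0.0017,-0.0017],"dy":[0,-0.3433,-0.3433,-0.3433,-0.3433,-0.3433,-0.3433,-0.3433,-0.3433,-0.3433,-0.3433,-0.3433,-0.3433,-0.3433],"dz":[-0.0833,-0.0117,-0.0117,-0.0117,-0.0117,-0.0117,-0.0117,-0.0117,-0.0117,-0.0117,-0.0117,-0.0117,-0.0117,-0.0117],"ax":[0,-0.1694,-0.1694,-0.1694,-0.1694,-0.1694,-0.1694,-0.1694,-0.1694,-0.1694,-0.1694,-0.1694,-0.1694,-0.1694],"ay":[0,-0.1744,-0.1744,-0.1744,-0.1744,-0.1744,-0.1744,-0.1744,-0.1744,-0.1744,-0.1744,-0.1744,-0.1744,-0.1744],"az":[0,-0.4778,-0.4778,-0.4778,-0.4778,-0.4778,-0.4778,-0.4778,-0.4778,-0.4778,-0.4778,-0.4778,-0.4778,-0.4778],"jaw":[0.9,0.9,0.9,0.9,0.9,0.9,0.9,0.9,0.9,0.9,0.9,0.9,0.9,0.9]}'

```text
time_s: 15.75
position: [0.5487, -0.1155, 0.3183]
tcp_rot: [[0.083, 0.996, -0.008], [0.997, -0.083, 0.008], [0.007, -0.009, -1.0]]
force: [0.8, -0.5, 0.6]
opening: 0.901
grasp_force: 0.0
```

```bash
python3 - <<'E'
from h import *
print(bot.read_state()["joint_positions"].round(1))
rows(side(dn=.1),side())
E
```

```text
[-23.5  18.5  81.3   0.2  80.8 -18.7]
-0.0171 0.0053 0.2028 -0.42 -50.41 0.34  n=5.9
-0.0941 0.0057 0.2665 -0.42 -50.41 0.34  n=2.0
```

Converted, 0.203 m / 0.6 = 0.3383, 0.2 m / 0.6 = 0.3333, -50.4 degrees / 180 = -0.28.

steer_hand --rows '{"dx":[-0.0283,-0.0283,-0.0283,-0.0283,-0.0283,-0.0283,-0.0283,-0.0283,-0.0283,-0.0283],"dy":[0.0083,0.0083,0.0083,0.0083,0.0083,0.0083,0.0083,0.0083,0.0083,0.0083],"dz":[0.1667,0.1667,0.1667,0.25,0.3333,0.3383,0.3383,0.3383,0.3383,0.3383],"ax":[0,0,0,0,0,-0.0022,-0.0022,-0.0022,-0.0022,-0.0022],"ay":[-0.1389,-0.1389,-0.1389,-0.28,-0.28,-0.28,-0.28,-0.28,-0.28,-0.28],"az":[0,0,0,0,0,0.0017,0.0017,0.0017,0.0017,0.0017],"jaw":[0.9,0.9,0.9,0.9,0.9,0.9,0.9,0.9,0.9,0.9]}'

```text
time_s: 16.75
position: [0.5535, -0.1344, 0.1191]
tcp_rot: [[0.062, 0.996, -0.062], [0.64, -0.088, -0.763], [-0.766, 0.008, -0.643]]
force: [0.5, -1.3, 0.7]
opening: 0.902
grasp_force: 0.0
```

```bash
python3 - <<'E'
from h import *
print(bot.read_state()["joint_positions"].round(1))
rows(side(dn=.03),side())
_,_,ctr,Rc=seat()
for n in("top","scene"):
    c=bot.capture(n); f=film(c,"gold",ctr,30);print(n,f[:2])
E
```

```text
[  1.   43.1  95.3 -57.7  64.4  43.6]
0.0046 -0.0032 0.0703 0.19 -0.02 -0.43  n=1.4
0.0046 -0.0033 0.1003 0.19 -0.02 -0.43  n=0.6
top (array([317.79264214, 218.47491639]), 299)
scene (array([302.44907407, 209.10648148]), 216)
```

Converted, 0.1 m / 0.6 = 0.1667, 0.09 m / 0.6 = 0.15, -0.4 degrees / 180 = -0.0022.

steer_hand --rows '{"dx":[0.0077,0.0077,0.0077,0.0077,0.0077,0.0077],"dy":[-0.005,-0.005,-0.005,-0.005,-0.005,-0.005],"dz":[0.05,0.1,0.125,0.15,0.1667,0.1667],"ax":[0,0,0,0,0,0],"ay":[0,0,0,0,0,0],"az":[-0.0022,-0.0022,-0.0022,-0.0022,-0.0022,-0.0022],"jaw":[0.9,0.9,0.9,0.9,0.9,0.9]}'

```text
time_s: 17.45
position: [0.5426, -0.2071, 0.0483]
tcp_rot: [[0.05, 0.997, -0.065], [0.64, -0.082, -0.764], [-0.767, -0.004, -0.642]]
force: [-0.2, 0.1, 0.1]
opening: 0.901
grasp_force: 0.0
```

steer_hand --rows '{"dx":[0,0,0,0,0],"dy":[0,0,0,0,0],"dz":[0,0,0,0,0],"ax":[0,0,0,0,0],"ay":[0,0,0,0,0],"az":[0,0,0,0,0],"jaw":[0.7,0.5,0.5,0.5,0.5]}'

```text
time_s: 17.95
position: [0.5436, -0.2057, 0.0489]
tcp_rot: [[0.049, 0.997, -0.062], [0.64, -0.079, -0.764], [-0.767, -0.002, -0.642]]
force: [0.5, 3.1, 1.9]
opening: 0.641
grasp_force: 30.0
```

```bash
python3 -c "
from h import *
print(bot.read_state()['joint_positions'].round(1));rows(side())"
```

```text
[ -6.2  49.4  98.8 -67.3  56.2  50.5]
-0.0029 0.0008 0.0001 0.19 0.05 0.33  n=0.1
```

Converted, -0.08 m / 0.6 = -0.1333, -0.06 m / 0.6 = -0.1.

steer_hand --rows '{"dx":[-0.005,-0.05,-0.1,-0.1,-0.1],"dy":[0,0,0,0,0],"dz":[-0.0167,-0.0667,-0.1333,-0.1333,-0.1333],"ax":[0,0,0,0,0],"ay":[0,0,0,0,0],"az":[0,0,0,0,0],"jaw":[0.5,0.5,0.5,0.5,0.5]}'

```text
time_s: 18.45
position: [0.5457, -0.1828, 0.1473]
tcp_rot: [[0.051, 0.997, -0.061], [0.641, -0.08, -0.764], [-0.766, -0.0, -0.643]]
force: [0.1, -0.6, -0.2]
opening: 0.64
grasp_force: 30.0
```

```bash
cat >> h.py <<'E'
def fitheld(col,x0=.003,z0=-.035):
    from scipy.optimize import least_squares
    s=bot.read_state();p,R=s["position"],np.array(s["tcp_rot"]); Rc=np.c_[R[:,1],-R[:,2],-R[:,0]] # coupon x=tool y, y=-tool z, z=-tool x
    obs=[]
    ctr0=p+R@[x0,0,z0]
    for n in("top","scene"):
        c=bot.capture(n); f=film(c,col,ctr0,35); obs.append((c,f)); 
    def fc(c,ctr): # film inset centre z -42..21
        q=np.array([ctr+Rc@(np.array(a)/1000) for a in((-25,4,-42),(25,4,-42),(25,4,21),(-25,4,21))]);return cv2.contourArea(proj(c,q).astype(np.float32)),proj(c,q).mean(0)
    for c,f in obs: print(f[0],f[1],fc(c,ctr0))
    r=least_squares(lambda t:np.concatenate([(fc(c,p+R@t)[1]-f[0]) for c,f in obs if f[0] is not None]),[x0,0,z0]);print("centre in tool",r.x.round(4),"res",r.fun.round(2))
E
python3 -c "
from h import *
fitheld('gold')"
```

```text
[307.15604396 214.56923077] 455 (376.88756822864525, array([312.40727588, 215.76515537]))
[295.26923077 188.56410256] 78 (268.7159200850874, array([299.38433885, 182.36900511]))
centre in tool [ 0.0245  0.0036 -0.0332] res [-0.24 -0.32  0.5   0.01]
```

```bash
python3 - <<'E'
from h import *
s=bot.read_state();p,R=s["position"],np.array(s["tcp_rot"]); Rc=np.c_[R[:,1],-R[:,2],-R[:,0]]
ctr=p+R@[.003,0,-.035]
for n in("top","scene"):
    c=bot.capture(n);m=cv2.inRange(cv2.cvtColor(c["color"],cv2.COLOR_RGB2HSV),*HUE["gold"])
    k,l,st,ce=cv2.connectedComponentsWithStats(m)
    u=proj(c,ctr)[0];print(n,u,proj(c,filmpoly(ctr,Rc)).round(1).tolist())
    for i in range(1,k):
        if st[i,4]>8 and np.hypot(*(ce[i]-u))<45: print(st[i],ce[i].round(1))
    x,y=u.astype(int)
    if n=="top": 
        for r in m[y-18:y+18:2,x-28:x+28]: print("".join("#" if v else "." for v in r))
        print(x-28,y-18)
E
```

```text
top [316.56935965 216.59684641] [[301.6, 227.5], [303.5, 205.0], [322.6, 204.8], [320.7, 228.3]]
[284 187   4  15  43] [285.9 194.3]
[294 204   5  36  72] [295.8 223.8]
[304 207  18  21 328] [312.8 216.6]
........................................................
........................................................
........................................................
.........##.............................................
.........#..............................................
.........#........################......................
........##........################......................
........##.......#################......................
........##.......#################......................
........##.......################.......................
........#........################.......................
........#........################.......................
.......##........################.......................
.......##.......#################.......................
.......##........################.......................
.......##...............................................
.......##...............................................
.......##...............................................
288 198
scene [301.89193331 180.45602414] [[301.9, 195.8], [288.1, 190.7], [297.3, 171.5], [311.2, 176.1]]
[290 185  14   9  74] [296.1 189.3]
```

Top camera puts the held film within ~0.4 px of prediction, so the grip is true. Carry it to pocket 1.

```bash
cat >> h.py <<'E'
def pocket(k,up=0,x0=.003,z0=-.035,yo=0):
    R=Rdown(TRAY[1]-90); c=tf(*TRAY,[[0,(-100,0,100)[k-1]+yo,28]])[0]+[0,0,up]
    return c-R@[x0,0,z0],R
E
python3 - <<'E'
from h import *
rows(([.53,-.08,.28],Rdown(-45)),pocket(1,.15))
E
```

```text
-0.0383 -0.0232 -0.1652 17.26 48.03 37.88  n=7.4
0.159 -0.0333 -0.1872 35.25 41.32 76.29  n=4.8
```

Converted, -0.187 m / 0.6 = -0.3117, -0.165 m / 0.6 = -0.275, 76.3 degrees / 180 = 0.4239.

steer_hand --rows '{"dx":[-0.0633,-0.0633,-0.0633,-0.0633,-0.0633,-0.0633,-0.0633,-0.0633,0.265,0.265,0.265,0.265,0.265,0.265,0.265,0.265],"dy":[-0.0383,-0.0383,-0.0383,-0.0383,-0.0383,-0.0383,-0.0383,-0.0383,-0.055,-0.055,-0.055,-0.055,-0.055,-0.055,-0.055,-0.055],"dz":[-0.275,-0.275,-0.275,-0.275,-0.275,-0.275,-0.275,-0.275,-0.3117,-0.3117,-0.3117,-0.3117,-0.3117,-0.3117,-0.3117,-0.3117],"ax":[0.0961,0.0961,0.0961,0.0961,0.0961,0.0961,0.0961,0.0961,0.1956,0.1956,0.1956,0.1956,0.1956,0.1956,0.1956,0.1956],"ay":[0.2667,0.2667,0.2667,0.2667,0.2667,0.2667,0.2667,0.2667,0.2294,0.2294,0.2294,0.2294,0.2294,0.2294,0.2294,0.2294],"az":[0.2106,0.2106,0.2106,0.2106,0.2106,0.2106,0.2106,0.2106,0.4239,0.4239,0.4239,0.4239,0.4239,0.4239,0.4239,0.4239],"jaw":[0.5,0.5,0.5,0.5,0.5,0.5,0.5,0.5,0.5,0.5,0.5,0.5,0.5,0.5,0.5,0.5]}'

```text
time_s: 20.25
position: [0.5326, 0.0629, 0.1445]
tcp_rot: [[0.998, 0.064, 0.004], [0.064, -0.998, -0.002], [0.004, 0.002, -1.0]]
force: [0.4, 0.4, -1.4]
opening: 0.638
grasp_force: 30.0
```

```bash
python3 -c "
from h import *
print(bot.read_state()['joint_positions'].round(1));rows(pocket(1,.06),pocket(1,.012),pocket(1,.001))"
```

```text
[-5.2 27.1 97.9 -0.1 54.7 81.2]
-0.0022 -0.0014 0.0915 0.11 -0.24 0.07  n=1.8
-0.0024 -0.0015 0.1395 0.11 -0.24 0.07  n=1.0
-0.0024 -0.0015 0.1505 0.11 -0.24 0.07  n=0.2
```

Converted, 0.1395 m / 0.6 = 0.2325, 0.12 m / 0.6 = 0.2, -0.2 degrees / 180 = -0.0011.

steer_hand --rows '{"dx":[-0.002,-0.004,-0.004,-0.004,-0.004,-0.004],"dy":[-0.0017,-0.0025,-0.0025,-0.0025,-0.0025,-0.0025],"dz":[0.075,0.15,0.2,0.2325,0.2325,0.2325],"ax":[0,0.0006,0.0006,0.0006,0.0006,0.0006],"ay":[0,-0.0011,-0.0011,-0.0011,-0.0011,-0.0011],"az":[0,0,0,0,0,0],"jaw":[0.5,0.5,0.5,0.5,0.5,0.5]}'

```text
time_s: 20.85
position: [0.5309, 0.0643, 0.0053]
tcp_rot: [[0.998, 0.063, 0.001], [0.063, -0.998, -0.0], [0.001, 0.0, -1.0]]
force: [0.7, 0.1, -1.3]
opening: 0.638
grasp_force: 30.0
```

```bash
python3 - <<'E'
from h import *
s=bot.read_state();p,R=s["position"],np.array(s["tcp_rot"]);Rc=np.c_[R[:,1],-R[:,2],-R[:,0]];ctr=p+R@[.003,0,-.035]
rows(pocket(1,.012),pocket(1,0))
cs={n:bot.capture(n) for n in("top","scene")}
it=model()+[(([0,0],0),np.array([ctr+Rc@(np.array(a)/1000) for a in((-28,4,-45),(28,4,-45),(28,4,45),(-28,4,45))])*1000,(0,0,255))]
print(proj(cs["top"],ctr),proj(cs["scene"],ctr))
u=proj(cs["top"],ctr)[0].astype(int);v=proj(cs["scene"],ctr)[0].astype(int)
cv2.imwrite("pics/c10.png",np.hstack([draw(cs["top"],u[0]-25,u[1]-30,50,60,8,it),draw(cs["scene"],v[0]-25,v[1]-30,50,60,8,it)]))
E
```

```text
-0.0002 0.0003 0.0003 0.0 -0.06 0.02  n=0.0
-0.0002 0.0003 0.0123 0.0 -0.06 0.02  n=0.2
[[230.53629876 223.24513621]] [[259.68447959 246.23258013]]
```

View pics/c10.png

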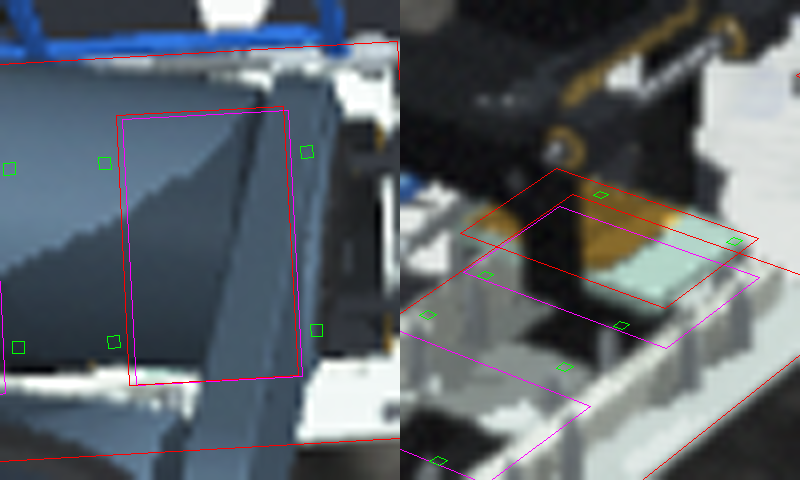

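Scene view shows the held coupon (bottom corner at crop (664,306)) on its prediction, above pocket 1. Lower.

Converted, 0.011 m / 0.6 = 0.0183, 0.01 m / 0.6 = 0.0167.

steer_hand --rows '{"dx":[0,0,0,0,0],"dy":[0,0,0,0,0],"dz":[0.0067,0.0133,0.0167,0.0183,0.0183],"ax":[0,0,0,0,0],"ay":[0,0,0,0,0],"az":[0,0,0,0,0],"jaw":[0.5,0.5,0.5,0.5,0.5]}'

```text
time_s: 21.45
position: [0.5299, 0.0651, -0.0064]
tcp_rot: [[0.998, 0.064, -0.0], [0.064, -0.998, 0.0], [-0.0, -0.0, -1.0]]
force: [-0.2, 0.8, -0.4]
opening: 0.641
grasp_force: 30.0
```

Converted, 0.001 m / 0.6 = 0.0017.

steer_hand --rows '{"dx":[0,0],"dy":[0,0],"dz":[0.0017,0.0017],"ax":[0,0],"ay":[0,0],"az":[0,0],"jaw":[0.5,0.5]}'

```text
time_s: 21.65
position: [0.53, 0.0652, -0.0074]
tcp_rot: [[0.998, 0.064, -0.0], [0.064, -0.998, 0.0], [-0.0, -0.0, -1.0]]
force: [0.4, 1.8, -0.3]
opening: 0.637
grasp_force: 30.0
```

steer_hand --rows '{"dx":[0,0],"dy":[0,0],"dz":[0.0025,0.0025],"ax":[0,0],"ay":[0,0],"az":[0,0],"jaw":[0.5,0.5]}'

```text
time_s: 21.85
position: [0.5301, 0.0652, -0.0089]
tcp_rot: [[0.998, 0.064, 0.0], [0.064, -0.998, 0.0], [0.0, -0.0, -1.0]]
force: [-0.1, 2.3, -0.0]
opening: 0.64
grasp_force: 30.0
```

Converted, 0.0015 m / 0.6 = 0.0025.

steer_hand --rows '{"dx":[0,0],"dy":[0,0],"dz":[0.0025,0.0025],"ax":[0,0],"ay":[0,0],"az":[0,0],"jaw":[0.5,0.5]}'

```text
time_s: 22.05
position: [0.5301, 0.0652, -0.0094]
tcp_rot: [[0.998, 0.064, 0.001], [0.064, -0.998, 0.0], [0.001, -0.0, -1.0]]
force: [-0.6, 3.6, 5.9]
opening: 0.639
grasp_force: 30.0
```

steer_hand --rows '{"dx":[0,0],"dy":[0,0],"dz":[0.0025,0.0025],"ax":[0,0],"ay":[0,0],"az":[0,0],"jaw":[0.5,0.5]}'

```text
time_s: 22.25
position: [0.5302, 0.0652, -0.0096]
tcp_rot: [[0.998, 0.064, 0.001], [0.064, -0.998, 0.0], [0.001, 0.0, -1.0]]
force: [-3.1, 2.9, 17.8]
opening: 0.634
grasp_force: 30.0
```

On the rails (stiff contact at −9.4 mm). Release and rise.

Converted, -0.25 m / 0.6 = -0.4167, -0.24 m / 0.6 = -0.4.

steer_hand --rows '{"dx":[0,0,0,0,0,0,0,0,0,0,0],"dy":[0,0,0,0,0,0,0,0,0,0,0],"dz":[-0.0025,-0.0025,-0.0025,-0.0025,-0.0167,-0.0667,-0.15,-0.2333,-0.3167,-0.4,-0.4167],"ax":[0,0,0,0,0,0,0,0,0,0,0],"ay":[0,0,0,0,0,0,0,0,0,0,0],"az":[0,0,0,0,0,0,0,0,0,0,0],"jaw":[0.7,0.75,0.75,0.75,0.75,0.75,0.75,0.75,0.75,0.3,0.3]}'

```text
time_s: 23.35
position: [0.5339, 0.0647, 0.245]
tcp_rot: [[0.998, 0.064, 0.013], [0.064, -0.998, -0.001], [0.013, 0.002, -1.0]]
force: [1.2, -0.1, -0.7]
opening: 0.649
grasp_force: 0.0
```

```bash
python3 - <<'E'
from h import *
rows(([.46,.0,.32],Rdown(-96.6)))
E
```

```text
-0.0768 0.06 -0.0759 0.04 -0.77 10.25  n=2.5
```

Converted, -0.077 m / 0.6 = -0.1283, -0.076 m / 0.6 = -0.1267, 10.2 degrees / 180 = 0.0567.

steer_hand --rows '{"dx":[-0.1283,-0.1283,-0.1283,-0.1283],"dy":[0.0667,0.1,0.1,0.1],"dz":[-0.1267,-0.1267,-0.1267,-0.1267],"ax":[0,0,0,0],"ay":[-0.0044,-0.0044,-0.0044,-0.0044],"az":[0.0567,0.0567,0.0567,0.0567],"jaw":[0.3,0.3,0.3,0.3]}'

```text
time_s: 23.75
position: [0.4564, -0.0013, 0.316]
tcp_rot: [[0.993, -0.117, -0.011], [-0.117, -0.993, -0.001], [-0.01, 0.002, -1.0]]
force: [0.2, 0.8, -1.1]
opening: 0.334
grasp_force: 0.0
```

```bash
cat >> h.py <<'E'
def moved(c):
    a=cv2.cvtColor(cv2.imread("pics/top0.png"),cv2.COLOR_BGR2GRAY);b=cv2.cvtColor(c["color"],cv2.COLOR_RGB2GRAY)
    for n,(x,y,w,h) in {"rest":(302,206,34,26),"rack":(362,220,66,32)}.items():
        r=cv2.matchTemplate(b[y-25:y+h+25,x-25:x+w+25],a[y:y+h,x:x+w],cv2.TM_CCOEFF_NORMED);_,v,_,l=cv2.minMaxLoc(r);print(n,"shift px",l[0]-25,l[1]-25,"score %.3f"%v)
E
python3 - <<'E'
from h import *
c=bot.capture("top");moved(c)
ctr=tf(*TRAY,[[0,-100,28]])[0]
Rc=Ro.from_euler('z',TRAY[1],degrees=True).as_matrix()@np.c_[[0,-1,0],[0,0,1],[-1,0,0]].astype(float)
for n in("top","scene"):
    c=bot.capture(n);f=film(c,"gold",ctr,25)
    q=np.array([ctr+Rc@(np.array(a)/1000) for a in((-25,4,-42),(25,4,-42),(25,4,21),(-25,4,21))])
    print(n,f,proj(c,q).mean(0),cv2.minAreaRect(proj(c,q).astype(np.float32)))
E
```

```text
rest shift px 0 0 score 0.987
rack shift px 0 0 score 0.918
top (array([231.15365239, 219.33501259]), 397, ((231.11927795410156, 219.6700439453125), (22.58531379699707, 17.954256057739258), 85.91438293457031)) [230.73460783 219.5322415 ] ((230.72256469726562, 219.53411865234375), (23.463794708251953, 18.620418548583984), 86.977294921875)
scene (array([255.97633136, 247.71005917]), 169, ((255.9178009033203, 247.7191925048828), (22.120777130126953, 9.831457138061523), 20.556045532226562)) [256.96409234 247.7219133 ] ((256.86859130859375, 247.75318908691406), (26.074199676513672, 10.72148609161377), 19.525510787963867)
```

Gold is seated to within ~1 mm; rest and rack unmoved. Now violet.

```bash
python3 - <<'E'
from h import *
g=tf(*RACK,[[0,21,70]])[0]; g[2]-=TIP
rows((g+[0,0,.12],Rdown(-96.6)),(g,Rdown(-96.6)))
E
```

```text
0.0861 0.3461 0.1451 0.02 0.88 0.03  n=7.7
0.0879 0.346 0.2651 0.02 0.88 0.03  n=2.4
```

Converted, 0.346 m / 0.6 = 0.5767, 0.265 m / 0.6 = 0.4417, 0.9 degrees / 180 = 0.005.

steer_hand --rows '{"dx":[0.145,0.145,0.145,0.145,0.145,0.145,0.145,0.145,0.1467,0.1467,0.1467,0.1467,0.1467,0.1467],"dy":[0.5767,0.5767,0.5767,0.5767,0.5767,0.5767,0.5767,0.5767,0.5767,0.5767,0.5767,0.5767,0.5767,0.5767],"dz":[0.2,0.2,0.2,0.2,0.2,0.2,0.2,0.2,0.2833,0.35,0.4,0.4333,0.4417,0.4417],"ax":[0,0,0,0,0,0,0,0,0,0,0,0,0,0],"ay":[0.005,0.005,0.005,0.005,0.005,0.005,0.005,0.005,0.005,0.005,0.005,0.005,0.005,0.005],"az":[0,0,0,0,0,0,0,0,0,0,0,0,0,0],"jaw":[0.3,0.3,0.3,0.3,0.3,0.3,0.3,0.3,0.3,0.3,0.3,0.3,0.3,0.3]}'

```text
time_s: 25.3
position: [0.501, -0.3521, 0.0462]
tcp_rot: [[0.994, -0.113, -0.001], [-0.113, -0.994, 0.002], [-0.001, -0.001, -1.0]]
force: [-0.1, 0.1, -0.9]
opening: 0.3
grasp_force: 0.0
```

steer_hand --rows '{"dx":[0,0,0,0,0,0],"dy":[0,0,0,0,0,0],"dz":[0,0,0,0,0,0],"ax":[0,0,0,0,0,0],"ay":[0,0,0,0,0,0],"az":[0,0,0,0,0,0],"jaw":[0,0,0,0,0,0]}'

```text
time_s: 25.9
position: [0.5019, -0.3541, 0.0496]
tcp_rot: [[0.993, -0.114, 0.003], [-0.114, -0.993, -0.003], [0.004, 0.002, -1.0]]
force: [-0.4, 0.2, 5.3]
opening: 0.091
grasp_force: 30.0
```

Converted, -0.14 m / 0.6 = -0.2333, -0.1 m / 0.6 = -0.1667.

steer_hand --rows '{"dx":[0,0,0,0,0,0],"dy":[0,0,0,0,0,0],"dz":[-0.05,-0.1,-0.1667,-0.2333,-0.2333,-0.2333],"ax":[0,0,0,0,0,0],"ay":[0,0,0,0,0,0],"az":[0,0,0,0,0,0],"jaw":[0,0,0,0,0,0]}'

```text
time_s: 26.5
position: [0.5009, -0.3534, 0.1889]
tcp_rot: [[0.993, -0.114, 0.002], [-0.114, -0.993, -0.002], [0.003, 0.002, -1.0]]
force: [-1.1, -0.1, -1.0]
opening: 0.087
grasp_force: 30.0
```

```bash
python3 - <<'E'
from h import *
c=bot.capture("top");moved(c)
p,R,_,_=seat(du=.07,dn=.02); rows((p,R))
E
```

```text
rest shift px 0 0 score 0.802
rack shift px 16 3 score 0.320
0.0273 -0.1515 0.0538 39.99 -0.58 -1.59  n=4.7
```

Converted, -0.151 m / 0.6 = -0.2517, -0.12 m / 0.6 = -0.2, 39.9 degrees / 180 = 0.2217.

steer_hand --rows '{"dx":[0.0333,0.045,0.045,0.045,0.045,0.045,0.045,0.045,0.045,0.045],"dy":[-0.1333,-0.2,-0.2517,-0.2517,-0.2517,-0.2517,-0.2517,-0.2517,-0.2517,-0.2517],"dz":[-0.0333,0,0.09,0.09,0.09,0.09,0.09,0.09,0.09,0.09],"ax":[0.1111,0.2217,0.2217,0.2217,0.2217,0.2217,0.2217,0.2217,0.2217,0.2217],"ay":[0,-0.0028,-0.0028,-0.0028,-0.0028,-0.0028,-0.0028,-0.0028,-0.0028,-0.0028],"az":[-0.0056,-0.0089,-0.0089,-0.0089,-0.0089,-0.0089,-0.0089,-0.0089,-0.0089,-0.0089],"jaw":[0,0,0,0,0,0,0,0,0,0]}'

```text
time_s: 27.55
position: [0.5455, -0.2062, 0.1354]
tcp_rot: [[0.996, -0.062, 0.058], [-0.085, -0.767, 0.636], [0.005, -0.639, -0.769]]
force: [-0.7, 0.3, -1.1]
opening: 0.092
grasp_force: 30.0
```

```bash
python3 - <<'E'
from h import *
s=bot.read_state();R2=np.array(s["tcp_rot"]);ctr=s["position"]-.0014*R2[:,2];Rc=R2@np.diag([1.,-1,-1])
for n in("top","scene"):
    c=bot.capture(n); q=np.array([ctr+Rc@(np.array(a)/1000) for a in((-25,4,-42),(25,4,-42),(25,4,21),(-25,4,21))])
    print(n,film(c,"violet",ctr,30)[:2],proj(c,q).mean(0),cv2.contourArea(proj(c,q).astype(np.float32)))
    if n=="top": moved(c)
rows(seat(du=.02,dn=.008)[:2],seat(du=.006,dn=.004)[:2],seat(du=.0,dn=.0025)[:2])
E
```

```text
top (array([333.82072829, 218.22408964]), 357) [332.76360835 217.5563561 ] 371.93935499410145
rest shift px 0 0 score 0.691
rack shift px -25 5 score 0.375
scene (array([309.73991031, 186.29596413]), 223) [309.9009825  186.27143322] 256.06318293884397
-0.0011 0.012 0.0518 0.25 -0.17 0.17  n=1.1
-0.0012 0.0159 0.0658 0.25 -0.17 0.17  n=0.3
-0.0012 0.0174 0.0718 0.25 -0.17 0.17  n=0.1
```

Converted, 0.071 m / 0.6 = 0.1183, -0.001 m / 0.6 = -0.0017.

steer_hand --rows '{"dx":[0,-0.0017,-0.0017,-0.0017,-0.0017,-0.0017,-0.0017,-0.0017],"dy":[0.01,0.02,0.02,0.0267,0.0267,0.0283,0.0292,0.0292],"dz":[0.0433,0.0867,0.0867,0.11,0.11,0.115,0.1183,0.1183],"ax":[0,0,0,0,0,0,0,0],"ay":[0,0,0,0,0,0,0,0],"az":[0,0,0,0,0,0,0,0],"jaw":[0,0,0,0,0,0,0,0]}'

```text
time_s: 28.45
position: [0.5476, -0.1741, 0.0694]
tcp_rot: [[0.996, -0.063, 0.058], [-0.086, -0.764, 0.639], [0.004, -0.642, -0.767]]
force: [0.9, 2.2, 2.0]
opening: 0.087
grasp_force: 30.0
```

```bash
python3 -c "
from h import *
rows(seat()[:2])"
```

```text
-0.0004 0.0026 0.0007 0.09 -0.21 0.13  n=0.1
```

Same as before; release, retreat, and check.

Converted, -0.15 m / 0.6 = -0.25, -0.13 m / 0.6 = -0.2167.

steer_hand --rows '{"dx":[0,0,0,0,0,0,0,0],"dy":[0,0,0,0,0,0,0,0],"dz":[0,0,0,0,-0.05,-0.1333,-0.2167,-0.25],"ax":[0,0,0,0,0,0,0,0],"ay":[0,0,0,0,0,0,0,0],"az":[0,0,0,0,0,0,0,0],"jaw":[0.15,0.3,0.3,0.3,0.3,0.3,0.3,0.3]}'

```text
time_s: 29.25
position: [0.5397, -0.2748, 0.187]
tcp_rot: [[0.996, -0.062, 0.063], [-0.088, -0.769, 0.633], [0.009, -0.636, -0.772]]
force: [0.7, 0.2, -0.2]
opening: 0.299
grasp_force: 0.0
```

```bash
python3 - <<'E'
from h import *
_,_,ctr,Rc=seat()
for n in("top","scene"):
    c=bot.capture(n); q=np.array([ctr+Rc@(np.array(a)/1000) for a in((-25,4,-42),(25,4,-42),(25,4,21),(-25,4,21))])
    print(n,film(c,"violet",ctr,30),proj(c,q).mean(0))
rows(([.55,-.12,.32],Rdown(-4.9)))
E
```

```text
top (array([317.85521886, 218.37710438]), 297, ((317.5, 218.0), (18.0, 17.0), 90.0)) [318.23662968 218.17079489]
scene (array([302.34821429, 208.83928571]), 224, ((302.32989501953125, 208.7577362060547), (11.981084823608398, 18.580835342407227), 23.96249008178711)) [303.64256716 208.69849539]
-0.0021 -0.2044 -0.0054 -30.5 -31.31 -86.09  n=11.2
```

Converted, -0.204 m / 0.6 = -0.34, -0.05 m / 0.6 = -0.0833, -86 degrees / 180 = -0.4778.

steer_hand --rows '{"dx":[0,-0.0033,-0.0033,-0.0033,-0.0033,-0.0033,-0.0033,-0.0033,-0.0033,-0.0033,-0.0033,-0.0033,-0.0033,-0.0033],"dy":[0,-0.34,-0.34,-0.34,-0.34,-0.34,-0.34,-0.34,-0.34,-0.34,-0.34,-0.34,-0.34,-0.34],"dz":[-0.0833,-0.01,-0.01,-0.01,-0.01,-0.01,-0.01,-0.01,-0.01,-0.01,-0.01,-0.01,-0.01,-0.01],"ax":[0,-0.1694,-0.1694,-0.1694,-0.1694,-0.1694,-0.1694,-0.1694,-0.1694,-0.1694,-0.1694,-0.1694,-0.1694,-0.1694],"ay":[0,-0.1739,-0.1739,-0.1739,-0.1739,-0.1739,-0.1739,-0.1739,-0.1739,-0.1739,-0.1739,-0.1739,-0.1739,-0.1739],"az":[0,-0.4778,-0.4778,-0.4778,-0.4778,-0.4778,-0.4778,-0.4778,-0.4778,-0.4778,-0.4778,-0.4778,-0.4778,-0.4778],"jaw":[0.9,0.9,0.9,0.9,0.9,0.9,0.9,0.9,0.9,0.9,0.9,0.9,0.9,0.9]}'

```text
time_s: 30.75
position: [0.5481, -0.1163, 0.3178]
tcp_rot: [[0.084, 0.996, -0.008], [0.996, -0.084, 0.008], [0.007, -0.008, -1.0]]
force: [0.1, 0.6, 0.8]
opening: 0.902
grasp_force: 0.0
```

steer_hand --rows '{"dx":[-0.0283,-0.0283,-0.0283,-0.0283,-0.0283,-0.0283,-0.0283,-0.0283,-0.0283,-0.0283],"dy":[0.0083,0.0083,0.0083,0.0083,0.0083,0.0083,0.0083,0.0083,0.0083,0.0083],"dz":[0.1667,0.1667,0.1667,0.25,0.3333,0.3383,0.3383,0.3383,0.3383,0.3383],"ax":[0,0,0,0,0,-0.0022,-0.0022,-0.0022,-0.0022,-0.0022],"ay":[-0.1389,-0.1389,-0.1389,-0.28,-0.28,-0.28,-0.28,-0.28,-0.28,-0.28],"az":[0,0,0,0,0,0.0017,0.0017,0.0017,0.0017,0.0017],"jaw":[0.9,0.9,0.9,0.9,0.9,0.9,0.9,0.9,0.9,0.9]}'

```text
time_s: 31.75
position: [0.553, -0.1352, 0.1187]
tcp_rot: [[0.064, 0.996, -0.063], [0.64, -0.089, -0.763], [-0.766, 0.008, -0.643]]
force: [-0.5, 0.6, 0.8]
opening: 0.899
grasp_force: 0.0
```

```bash
python3 - <<'E'
from h import *
rows(side(dn=.03),side())
_,_,ctr,Rc=seat()
for n in("top","scene"):
    c=bot.capture(n); f=film(c,"violet",ctr,30);print(n,f[:2])
E
```

```text
0.0048 -0.0028 0.0694 0.16 -0.02 -0.49  n=1.4
0.0048 -0.0028 0.0994 0.16 -0.02 -0.49  n=0.6
top (array([317.85521886, 218.37710438]), 297)
scene (array([302.367713  , 208.80269058]), 223)
```

The manual's scale: shifts go in shares of 0.6 m and turns go in shares of 180 degrees. Converting my numbers, 0.1 m / 0.6 = 0.1667, 0.09 m / 0.6 = 0.15, -0.4 degrees / 180 = -0.0022.

steer_hand --rows '{"dx":[0.0077,0.0077,0.0077,0.0077,0.0077,0.0077],"dy":[-0.005,-0.005,-0.005,-0.005,-0.005,-0.005],"dz":[0.05,0.1,0.125,0.15,0.1667,0.1667],"ax":[0,0,0,0,0,0],"ay":[0,0,0,0,0,0],"az":[-0.0022,-0.0022,-0.0022,-0.0022,-0.0022,-0.0022],"jaw":[0.9,0.9,0.9,0.9,0.9,0.9]}'

```text
time_s: 32.45
position: [0.5422, -0.2079, 0.0478]
tcp_rot: [[0.051, 0.997, -0.066], [0.64, -0.083, -0.764], [-0.767, -0.003, -0.642]]
force: [-0.6, 0.4, 0.5]
opening: 0.904
grasp_force: 0.0
```

steer_hand --rows '{"dx":[0,0,0,0,0],"dy":[0,0,0,0,0],"dz":[0,0,0,0,0],"ax":[0,0,0,0,0],"ay":[0,0,0,0,0],"az":[0,0,0,0,0],"jaw":[0.7,0.5,0.5,0.5,0.5]}'

```text
time_s: 32.95
position: [0.5434, -0.2065, 0.0485]
tcp_rot: [[0.05, 0.997, -0.062], [0.64, -0.08, -0.764], [-0.767, -0.002, -0.642]]
force: [1.5, 3.3, 0.9]
opening: 0.635
grasp_force: 30.0
```

```bash
python3 -c "
from h import *
rows(side())"
```

```text
-0.0027 0.001 -0.0008 0.18 0.06 0.26  n=0.1
```

steer_hand --rows '{"dx":[-0.005,-0.05,-0.1,-0.1,-0.1],"dy":[0,0,0,0,0],"dz":[-0.0167,-0.0667,-0.1333,-0.1333,-0.1333],"ax":[0,0,0,0,0],"ay":[0,0,0,0,0],"az":[0,0,0,0,0],"jaw":[0.5,0.5,0.5,0.5,0.5]}'

```text
time_s: 33.45
position: [0.545, -0.1835, 0.1467]
tcp_rot: [[0.052, 0.997, -0.062], [0.641, -0.081, -0.764], [-0.766, 0.0, -0.643]]
force: [-0.7, -0.1, -2.4]
opening: 0.637
grasp_force: 30.0
```

```bash
python3 - <<'E'
from h import *
s=bot.read_state();p,R=s["position"],np.array(s["tcp_rot"]); Rc=np.c_[R[:,1],-R[:,2],-R[:,0]]
ctr=p+R@[.003,0,-.037]
c=bot.capture("top");q=np.array([ctr+Rc@(np.array(a)/1000) for a in((-25,4,-42),(25,4,-42),(25,4,21),(-25,4,21))])
print(film(c,"violet",ctr,20),proj(c,q).mean(0))
rows(([.53,-.08,.28],Rdown(-45)),pocket(2,.15,z0=-.0373))
E
```

```text
(array([312.77531646, 216.43037975]), 316, ((312.6588134765625, 216.43527221679688), (15.952873229980469, 20.094484329223633), 4.398705005645752)) [312.10237047 215.94340028]
-0.0373 -0.0229 -0.1648 17.42 47.93 37.75  n=7.4
0.2253 -0.048 -0.2611 35.37 41.15 76.17  n=5.6
```

Converted, -0.261 m / 0.6 = -0.435, 0.225 m / 0.6 = 0.375, 76.2 degrees / 180 = 0.4233.

steer_hand --rows '{"dx":[-0.0617,-0.0617,-0.0617,-0.0617,-0.0617,-0.0617,-0.0617,-0.0617,0.375,0.375,0.375,0.375,0.375,0.375,0.375,0.375],"dy":[-0.0383,-0.0383,-0.0383,-0.0383,-0.0383,-0.0383,-0.0383,-0.0383,-0.08,-0.08,-0.08,-0.08,-0.08,-0.08,-0.08,-0.08],"dz":[-0.275,-0.275,-0.275,-0.275,-0.275,-0.275,-0.275,-0.275,-0.435,-0.435,-0.435,-0.435,-0.435,-0.435,-0.435,-0.435],"ax":[0.0961,0.0961,0.0961,0.0961,0.0961,0.0961,0.0961,0.0961,0.1967,0.1967,0.1967,0.1967,0.1967,0.1967,0.1967,0.1967],"ay":[0.2667,0.2667,0.2667,0.2667,0.2667,0.2667,0.2667,0.2667,0.2289,0.2289,0.2289,0.2289,0.2289,0.2289,0.2289,0.2289],"az":[0.2106,0.2106,0.2106,0.2106,0.2106,0.2106,0.2106,0.2106,0.4233,0.4233,0.4233,0.4233,0.4233,0.4233,0.4233,0.4233],"jaw":[0.5,0.5,0.5,0.5,0.5,0.5,0.5,0.5,0.5,0.5,0.5,0.5,0.5,0.5,0.5,0.5]}'

```text
time_s: 35.1
position: [0.5229, 0.1632, 0.1383]
tcp_rot: [[0.998, 0.064, -0.005], [0.064, -0.998, -0.001], [-0.005, 0.001, -1.0]]
force: [-0.9, 0.1, -0.3]
opening: 0.635
grasp_force: 30.0
```

```bash
python3 -c "
from h import *
rows(pocket(2,.012,z0=-.0373))"
```

```text
0.0022 -0.0006 0.1356 0.06 0.3 0.1  n=2.7
```

Converted, 0.1355 m / 0.6 = 0.2258, 0.12 m / 0.6 = 0.2, 0.3 degrees / 180 = 0.0017.

steer_hand --rows '{"dx":[0.0017,0.0037,0.0037,0.0037,0.0037,0.0037],"dy":[-0.0008,-0.0017,-0.0017,-0.0017,-0.0017,-0.0017],"dz":[0.075,0.15,0.2,0.2258,0.2258,0.2258],"ax":[0,0,0,0,0,0],"ay":[0,0.0017,0.0017,0.0017,0.0017,0.0017],"az":[0,0,0,0,0,0],"jaw":[0.5,0.5,0.5,0.5,0.5,0.5]}'

```text
time_s: 35.7
position: [0.5278, 0.1629, 0.0054]
tcp_rot: [[0.998, 0.061, 0.006], [0.061, -0.998, 0.0], [0.006, 0.0, -1.0]]
force: [0.3, -0.5, -1.1]
opening: 0.64
grasp_force: 30.0
```

```bash
python3 -c "
from h import *
rows(pocket(2,.0,z0=-.0373))"
```

```text
-0.0035 -0.0011 0.0147 0.02 -0.35 -0.13  n=0.3
```

Converted, -0.0035 m / 0.6 = -0.0058, -0.001 m / 0.6 = -0.0017, -0.35 degrees / 180 = -0.0019.

steer_hand --rows '{"dx":[-0.0058,-0.0058],"dy":[-0.0017,-0.0017],"dz":[0.0017,0.0017],"ax":[0,0],"ay":[-0.0019,-0.0019],"az":[0,0],"jaw":[0.5,0.5]}'

```text
time_s: 35.9
position: [0.5241, 0.1648, 0.0054]
tcp_rot: [[0.998, 0.062, 0.001], [0.062, -0.998, 0.0], [0.001, 0.0, -1.0]]
force: [-0.2, -0.7, -1.1]
opening: 0.641
grasp_force: 30.0
```

```bash
python3 -c "
from h import *
rows(pocket(2,.0,z0=-.0373))"
```

```text
0.0003 0.001 0.0147 0.0 -0.07 -0.04  n=0.3
```

Converted, 0.013 m / 0.6 = 0.0217, 0.011 m / 0.6 = 0.0183.

steer_hand --rows '{"dx":[0,0,0,0,0],"dy":[0.0008,0.0008,0.0008,0.0008,0.0008],"dz":[0.0067,0.0133,0.0183,0.0217,0.0217],"ax":[0,0,0,0,0],"ay":[0,0,0,0,0],"az":[0,0,0,0,0],"jaw":[0.5,0.5,0.5,0.5,0.5]}'

```text
time_s: 36.4
position: [0.5235, 0.1648, -0.0093]
tcp_rot: [[0.998, 0.062, -0.001], [0.062, -0.998, 0.0], [-0.001, -0.0, -1.0]]
force: [0.1, 2.3, -0.9]
opening: 0.639
grasp_force: 30.0
```

steer_hand --rows '{"dx":[0,0,0],"dy":[0,0,0],"dz":[0.0017,0.0025,0.0025],"ax":[0,0,0],"ay":[0,0,0],"az":[0,0,0],"jaw":[0.5,0.5,0.5]}'

```text
time_s: 36.7
position: [0.5236, 0.1648, -0.0103]
tcp_rot: [[0.998, 0.062, -0.0], [0.062, -0.998, 0.0], [-0.0, -0.0, -1.0]]
force: [0.0, 4.0, 0.2]
opening: 0.64
grasp_force: 30.0
```

steer_hand --rows '{"dx":[0,0,0],"dy":[0,0,0],"dz":[0.0017,0.0025,0.0025],"ax":[0,0,0],"ay":[0,0,0],"az":[0,0,0],"jaw":[0.5,0.5,0.5]}'

```text
time_s: 37.0
position: [0.5236, 0.1648, -0.0104]
tcp_rot: [[0.998, 0.062, 0.0], [0.062, -0.998, 0.0], [0.0, -0.0, -1.0]]
force: [-2.5, 1.9, 10.7]
opening: 0.639
grasp_force: 30.0
```

steer_hand --rows '{"dx":[0,0],"dy":[0,0],"dz":[0.0017,0.0017],"ax":[0,0],"ay":[0,0],"az":[0,0],"jaw":[0.5,0.5]}'

```text
time_s: 37.2
position: [0.5236, 0.1648, -0.0105]
tcp_rot: [[0.998, 0.062, 0.001], [0.062, -0.998, 0.0], [0.001, -0.0, -1.0]]
force: [-4.1, 2.4, 18.4]
opening: 0.64
grasp_force: 30.0
```

Converted, -0.25 m / 0.6 = -0.4167, -0.24 m / 0.6 = -0.4.

steer_hand --rows '{"dx":[0,0,0,0,0,0,0,0,0,0,0,-0.1,-0.1,-0.1,-0.1],"dy":[0,0,0,0,0,0,0,0,0,0,0,0.1667,0.2833,0.2833,0.2833],"dz":[-0.0025,-0.0025,-0.0025,-0.0025,-0.0167,-0.0667,-0.15,-0.2333,-0.3167,-0.4,-0.4167,-0.4167,-0.4167,-0.4167,-0.4167],"ax":[0,0,0,0,0,0,0,0,0,0,0,0,0,0,0],"ay":[0,0,0,0,0,0,0,0,0,0,0,0,0,0,0],"az":[0,0,0,0,0,0,0,0,0,0,0,0,0,0,0],"jaw":[0.7,0.75,0.75,0.75,0.75,0.75,0.75,0.75,0.75,0.3,0.3,0.3,0.3,0.3,0.3]}'

```text
time_s: 38.7
position: [0.4728, -0.0112, 0.2368]
tcp_rot: [[0.998, 0.061, -0.002], [0.061, -0.998, -0.001], [-0.002, 0.001, -1.0]]
force: [0.2, -0.4, 0.8]
opening: 0.334
grasp_force: 0.0
```

```bash
python3 - <<'E'
from h import *
Rc=Ro.from_euler('z',TRAY[1],degrees=True).as_matrix()@np.c_[[0,-1,0],[0,0,1],[-1,0,0]].astype(float)
for n in("top","scene"):
    c=bot.capture(n)
    for col,y in(("gold",-100),("violet",0)):
        ctr=tf(*TRAY,[[0,y,28]])[0]
        q=np.array([ctr+Rc@(np.array(a)/1000) for a in((-25,4,-42),(25,4,-42),(25,4,21),(-25,4,21))])
        f=film(c,col,ctr,18);print(n,col,f[0],f[1],f[2],proj(c,q).mean(0),cv2.contourArea(proj(c,q).astype(np.float32)))
    cv2.imwrite(f"pics/v_{n}.png",c["color"][:,:,::-1])
a=cv2.imread("pics/v_top.png")[180:270,120:270];b=cv2.imread("pics/v_scene.png")[190:320,160:340]
a=cv2.resize(a,None,fx=5,fy=5)[:,:750][:280+170];b=cv2.resize(b,None,fx=4,fy=4)
cv2.imwrite("pics/c11.png",np.vstack([cv2.resize(a,(480,288)),cv2.resize(b,(480,300))]))
E
```

```text
top gold [231.88625592 214.45023697] 211 ((231.0, 215.5), (15.0, 18.0), 90.0) [230.73460783 219.5322415 ] 434.9865445031319
top violet [193.95085995 221.37346437] 407 ((193.83270263671875, 221.32298278808594), (22.45618438720703, 18.089702606201172), 86.42366790771484) [193.60120608 221.63810033] 435.0513950783061
scene gold [255.97633136 247.71005917] 169 ((255.9178009033203, 247.7191925048828), (22.120777130126953, 9.831457138061523), 20.556045532226562) [256.96409234 247.7219133 ] 198.5583552448079
scene violet [233.54455446 263.61881188] 202 ((233.5, 263.5), (22.840526580810547, 11.327415466308594), 21.801410675048828) [234.70539217 263.57504328] 233.43424575030804
```

View pics/c11.png

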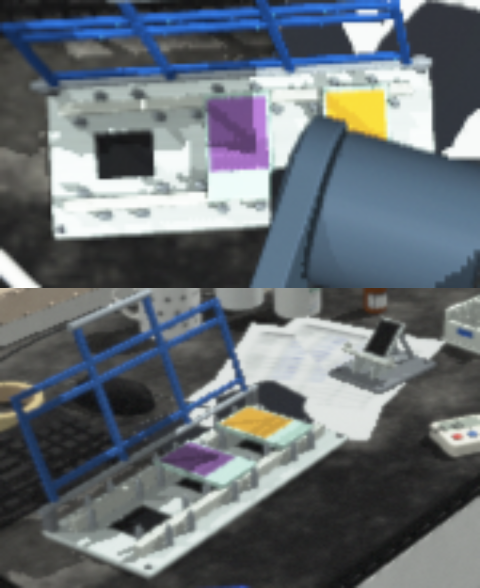

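Both coupons lie seated between the pins, coated up (violet crop (237,132), gold (355,115)), and the frame stands open. Now shut it.

```bash
python3 -c "
from h import *
rows(([.56,.12,.32],Rdown(3.6)),([.6365,.170,.30],Rdown(3.6)))"
```

```text
0.094 -0.1269 -0.0835 -0.04 0.13 -90.33  n=10.5
0.1733 -0.1725 -0.0637 -0.04 0.13 -90.33  n=1.9
```

Converted, 0.173 m / 0.6 = 0.2883, -0.172 m / 0.6 = -0.2867, -90.3 degrees / 180 = -0.5017.

steer_hand --rows '{"dx":[0.05,0.1567,0.1567,0.1567,0.1567,0.1567,0.1567,0.1567,0.1567,0.1567,0.1567,0.2883,0.2883,0.2883,0.2883],"dy":[-0.0667,-0.2117,-0.2117,-0.2117,-0.2117,-0.2117,-0.2117,-0.2117,-0.2117,-0.2117,-0.2117,-0.2867,-0.2867,-0.2867,-0.2867],"dz":[-0.1383,-0.1383,-0.1383,-0.1383,-0.1383,-0.1383,-0.1383,-0.1383,-0.1383,-0.1383,-0.1383,-0.1067,-0.1067,-0.1067,-0.1067],"ax":[0,0,0,0,0,0,0,0,0,0,0,0,0,0,0],"ay":[0,0,0,0,0,0,0,0,0,0,0,0,0,0,0],"az":[-0.1111,-0.5017,-0.5017,-0.5017,-0.5017,-0.5017,-0.5017,-0.5017,-0.5017,-0.5017,-0.5017,-0.5017,-0.5017,-0.5017,-0.5017],"jaw":[0.35,0.35,0.35,0.35,0.35,0.35,0.35,0.35,0.35,0.35,0.35,0.35,0.35,0.35,0.35]}'

```text
time_s: 40.3
position: [0.6354, 0.1747, 0.2991]
tcp_rot: [[-0.069, 0.998, -0.004], [0.998, 0.069, -0.001], [-0.0, -0.004, -1.0]]
force: [-0.8, -0.4, 0.7]
opening: 0.346
grasp_force: 0.0
```

```bash
python3 -c "
from h import *
rows(([.6365,.170,.168],Rdown(3.6)))"
```

```text
-0.0047 0.0013 0.1311 -0.25 0.02 0.37  n=2.6
```

Converted, 0.131 m / 0.6 = 0.2183, 0.12 m / 0.6 = 0.2, 0.4 degrees / 180 = 0.0022.

steer_hand --rows '{"dx":[-0.0078,-0.0078,-0.0078,-0.0078,-0.0078,-0.0078],"dy":[0.0017,0.0017,0.0017,0.0017,0.0017,0.0017],"dz":[0.0667,0.125,0.1667,0.2,0.2183,0.2183],"ax":[-0.0011,-0.0011,-0.0011,-0.0011,-0.0011,-0.0011],"ay":[0,0,0,0,0,0],"az":[0.0022,0.0022,0.0022,0.0022,0.0022,0.0022],"jaw":[0.35,0.35,0.35,0.35,0.35,0.35]}'

```text
time_s: 40.9
position: [0.6358, 0.1686, 0.1691]
tcp_rot: [[-0.06, 0.998, -0.0], [0.998, 0.06, -0.0], [-0.0, -0.0, -1.0]]
force: [-0.0, -1.1, -0.0]
opening: 0.351
grasp_force: 0.0
```

steer_hand --rows '{"dx":[0,0,0,0,0,0],"dy":[0,0,0,0,0,0],"dz":[0,0,0,0,0,0],"ax":[0,0,0,0,0,0],"ay":[0,0,0,0,0,0],"az":[0,0,0,0,0,0],"jaw":[0,0,0,0,0,0]}'

```text
time_s: 41.5
position: [0.6367, 0.1689, 0.1712]
tcp_rot: [[-0.061, 0.998, 0.002], [0.998, 0.061, -0.0], [-0.0, 0.002, -1.0]]
force: [-4.2, -0.7, 6.0]
opening: 0.101
grasp_force: 30.0
```

Converted, -0.219 m / 0.6 = -0.365, -0.216 m / 0.6 = -0.36.

steer_hand --rows '{"dx":[0,0,0,0,0,0,0,0,0,0,0,0,0,0,0],"dy":[-0.0417,-0.085,-0.1283,-0.17,-0.2083,-0.2458,-0.2783,-0.3067,-0.33,-0.3433,-0.3533,-0.36,-0.3633,-0.365,-0.365],"dz":[-0.0083,-0.0117,-0.0067,0.0033,0.02,0.0417,0.07,0.1017,0.1383,0.1633,0.1908,0.2183,0.2417,0.2583,0.2583],"ax":[0,0,0,0,0,0,0,0,0,0,0,0,0,0,0],"ay":[0,0,0,0,0,0,0,0,0,0,0,0,0,0,0],"az":[0,0,0,0,0,0,0,0,0,0,0,0,0,0,0],"jaw":[0,0,0,0,0,0,0,0,0,0,0,0,0,0,0]}'

```text
time_s: 43.0
position: [0.4181, 0.1552, 0.0134]
tcp_rot: [[-0.061, 0.998, -0.001], [0.998, 0.061, -0.001], [-0.001, -0.001, -1.0]]
force: [-2.3, -3.7, -0.2]
opening: 0.104
grasp_force: 30.0
```

steer_hand --rows '{"dx":[0,0,0,0,0],"dy":[0,0,0,0,0],"dz":[0.005,0.01,0.015,0.0167,0.0167],"ax":[0,0,0,0,0],"ay":[0,0,0,0,0],"az":[0,0,0,0,0],"jaw":[0,0,0,0,0]}'

```text
time_s: 43.5
position: [0.4177, 0.1552, 0.0046]
tcp_rot: [[-0.061, 0.998, -0.001], [0.998, 0.061, -0.001], [-0.001, -0.001, -1.0]]
force: [-5.0, -5.0, 0.3]
opening: 0.098
grasp_force: 30.0
```

Keep lowering to contact.

Converted, 0.002 m / 0.6 = 0.0033, 0.001 m / 0.6 = 0.0017.

steer_hand --rows '{"dx":[0,0,0],"dy":[0,0,0],"dz":[0.0017,0.0033,0.0033],"ax":[0,0,0],"ay":[0,0,0],"az":[0,0,0],"jaw":[0,0,0]}'

```text
time_s: 43.8
position: [0.4177, 0.1552, 0.0027]
tcp_rot: [[-0.061, 0.998, -0.001], [0.998, 0.061, -0.001], [-0.001, -0.001, -1.0]]
force: [-5.2, -4.2, -0.3]
opening: 0.099
grasp_force: 30.0
```

steer_hand --rows '{"dx":[0,0,0],"dy":[0,0,0],"dz":[0.0017,0.0033,0.0033],"ax":[0,0,0],"ay":[0,0,0],"az":[0,0,0],"jaw":[0,0,0]}'

```text
time_s: 44.1
position: [0.4177, 0.1552, 0.0014]
tcp_rot: [[-0.061, 0.998, -0.0], [0.998, 0.061, -0.001], [-0.001, -0.0, -1.0]]
force: [-5.6, -4.0, 8.5]
opening: 0.105
grasp_force: 30.0
```

Converted, -0.28 m / 0.6 = -0.4667, -0.25 m / 0.6 = -0.4167.

steer_hand --rows '{"dx":[0,0,0,0,0,0,0,0,0.0833,-0.0833,-0.25,-0.4167,-0.4167,-0.4167,-0.4167,-0.4167],"dy":[0,0,0,0,0,0,0,0,0,0,0,0,0,0,0,0],"dz":[0,0,0,0,-0.05,-0.1333,-0.2167,-0.3,-0.3333,-0.4167,-0.4667,-0.4667,-0.4667,-0.4667,-0.4667,-0.4667],"ax":[0,0,0,0,0,0,0,0,0,0,0,0,0,0,0,0],"ay":[0,0,0,0,0,0,0,0,0,0,0,0,0,0,0,0],"az":[0,0,0,0,0,0,0,0,0,0,0,0,0,0,0,0],"jaw":[0.2,0.35,0.35,0.35,0.35,0.35,0.35,0.35,0.35,0.35,0.35,0.35,0.35,0.35,0.35,0.35]}'

```text
time_s: 45.7
position: [0.4359, -0.0992, 0.2819]
tcp_rot: [[-0.055, 0.998, 0.008], [0.998, 0.055, -0.004], [-0.004, 0.008, -1.0]]
force: [-0.2, -0.1, 0.6]
opening: 0.352
grasp_force: 0.0
```

```bash
python3 - <<'E'
from h import *
c=bot.capture("top");A=cv2.imread("pics/top0.png")
bl=lambda im:cv2.inRange(cv2.cvtColor(im,cv2.COLOR_BGR2HSV),(100,130,80),(125,255,255))[195:275,130:262]
n=c["color"][:,:,::-1]
for nm,im in(("before",A),("now",n)):
    m=bl(im);ys,xs=np.nonzero(m);print(nm,len(xs),xs.mean()+130,ys.mean()+195)
print("iou",(bl(A)&bl(n)>0).sum()/(bl(A)|bl(n)>0).sum())
g=lambda im:cv2.cvtColor(np.ascontiguousarray(im),cv2.COLOR_BGR2GRAY).astype(np.float32)[258:274,165:225]
print("bar",cv2.phaseCorrelate(g(A),g(n)))
for col,y in(("gold",-100),("violet",0)): print(col,film(c,col,tf(*TRAY,[[0,y,28]])[0],18)[::2])
S=cv2.imread("pics/scene0.png");d=bot.capture("scene")["color"][:,:,::-1]
q=lambda im:cv2.cvtColor(np.ascontiguousarray(im),cv2.COLOR_BGR2GRAY).astype(np.float32)[260:300,240:295]
print("scene bar",cv2.phaseCorrelate(q(S),q(d)));print(bot.read_state()["position"])
E
```

```text
before 1439 194.14593467685893 233.95413481584433
now 1414 194.39038189533238 234.03111739745404
iou 0.9342372881355933
bar ((0.2378333560508814, 0.6993577230545176), 0.8950371320048968)
gold (array([231.03183024, 219.88594164]), ((230.997802734375, 219.96681213378906), (21.086523056030273, 17.69405746459961), 86.18592071533203))
violet (array([194.05497382, 221.96858639]), ((193.99417114257812, 221.9066162109375), (21.27099609375, 17.964946746826172), 86.42366790771484))
scene bar ((-0.06623230874780717, -0.1516323746515731), 0.6897632988293966)
[ 0.4343554  -0.0954501   0.28070884]
```

Frame back at its initial shut position, coupons in place, gripper clear.

steer_hand --rows '{"dx":[0,0,0],"dy":[0,0,0],"dz":[0,0,0],"ax":[0,0,0],"ay":[0,0,0],"az":[0,0,0],"jaw":[0.35,0.35,0.35]}'

```text
time_s: 46.1
position: [0.4334, -0.0922, 0.2801]
tcp_rot: [[-0.063, 0.998, 0.002], [0.998, 0.063, 0.001], [0.001, 0.002, -1.0]]
force: [-0.0, 0.4, -1.2]
opening: 0.349
grasp_force: 0.0
```

```bash
python3 -c "
from rig import bot
print(bot.hand_in())"
```

```text
the job is handed in; nothing more can be done
None
```

I've handed the job in at 46 s: the gold coupon is flat in pocket 1 and the violet in pocket 2, both coated side up, with the frame lowered shut over them; the cameras confirm this, but the hand-in returned no verdict.

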